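# Vent an air filter unit and push its locked filter slide out with a release pin

### The arm

A 7-joint arm with a two-finger parallel gripper is mounted at the origin on the work surface. World frame = base frame: x ahead of the robot, y to its left, z up, the work surface at z = 0. Lengths are in mm, angles in rad, forces in N, time in s.
With the tool pointing down it reaches from about 400 to 875 mm from the base axis. Payload 4.4 kg.
Tool frame: the origin (TCP) lies midway between the tips of the shut fingers; the grasp point (between the pads) lies 19 mm behind it; z points along the fingers, y is the direction in which the jaws open and shut (so a half turn about z gives the same grasp; the last joint's range is limited). The gripper opens to 85 mm and grips with 20 to 120 N. Pads are 22 mm wide; open, the fingers measure 114 mm over their backs; the gripper's body (76 mm by 85 mm) begins 54 mm behind the grasp point. The pads swing forward as they close: fully open they stand 13 mm farther back than shut.
Start: joints at [1.26, 0.628, 0.038, 1.517, -0.027, 0.996, -0.02], TCP at [157.564, -630.628, 199.413] pointing down, gripper open.
Joint ranges: [-3.06, 3.06], [-0.37, 2.12], [-1.25, 1.32], [0.18, 2.47], [-1.1, 4.24], [0.23, 1.98], [-2.94, 2.94]. Speed limits (rad/s): [2.57, 2.57, 3.14, 3.14, 3.14, 3.14, 3.14].

### API

Orientations are given as [roll, pitch, yaw] about the fixed x, y, z axes, in that order (R = Rz(yaw) Ry(pitch) Rx(roll)).
In Python, from cell import ctrl, vision gives the robot as it stands.
- The arm moves only by the tool play_rows, never from a script. Its arguments are lists of equal length, an entry for each row: "slide": the shift along the tool's x, y, z in mm, a list of three; "turn": the turn about the tool's z in rad; "fingers": the opening, from 0 (shut) to 1 (fully open). A call has 1 to 5 rows; each row is the pose to reach, as a shift and turn from the pose measured when the call began, along the tool's axes at that moment; what a row does not reach only later rows make up. A row lasts 1/8 s, in which the tool goes at most 62.5 mm and 10.7 degrees, less where a joint would pass 70% of its speed; a pose out of reach is approached as far as the arm can. A call with a gripper value outside its range is refused whole. The fingers move at their own pace and stop on an object; the grip force is fixed at half the most. Time passes only in rows, so rows that repeat a pose let the fingers close. It gives the time, the measured TCP pose, the force and the opening at its end, in the units of the state.
- ctrl.read_state(): the state, without advancing time (a new reading comes with each control period).
- vision.get_image(name): name is "scene" or "top" or "wrist"; returns (picture, depth): 420x560x3 uint8, blue, green, red; 420x560 float32, mm along the optical axis (not along the pixel's ray), 0 where there is no reading.
- vision.camera_params(name): a dict with "fx", "fy", "cx", "cy" (pixels), "position" and "rotation" of the camera in the world. Camera axes: x right, y up, looking along -z (the intrinsics and any distortion apply to the point x, -y, -z); pixel columns grow to the right and rows downward; lengths in mm; the calibration is good to about 2 mm. A picture is of the moment at which its call begins: read the wrist's pose just before it. camera_params takes no time and is no camera call; for the wrist camera it gives the pose at the moment of the call.
- ctrl.finish_job(): hands the job in, once; it reports no verdict.
The state is a dict: "clock": time; "qpos": joint angles; "qd": joint speeds; "tau": joint torques, N m; "eef_pos": TCP position; "tool_rot": TCP orientation; "force": force on the tool from outside, world axes, zero at the start; "torque": the same for the moment, N m; "width": finger opening in mm.
Only numpy, scipy, OpenCV 4.12 (cv2) and the standard library are available. Lean on these libraries where they do the work, as an engineer would, in place of code of your own. Each camera call takes 0.05 s, during which the arm holds its last target.

### The job

On the garage bench, vent the blue air filter unit by pressing its red relief plunger down to its stop and letting it come back. Then take the release pin from its stand, hold the orange button in the leaning well down with it and, keeping it down, push the filter slide all the way out sideways until it locks there. Finally set the pin back upright in its stand, fully home, and leave everything else on the bench where it stands; work gently, feeling for the button and never forcing the pin.

Things in the scene. Friction and masses are not known exactly. Their poses are not given: they have to be found in the camera images.
- unit: Blue compressed-air filter unit fixed to the bench, 160 x 200 x 90 mm (own x, y, z); origin at the centre of its underside, z up; may be turned up to 20 degrees. The yellow-faced filter slide leaves through its +y side, along its own +y. Relief plunger on the deck (top) at x -42, y +55 mm. The release well rides on a black carrier along a slot in the deck at x +20 mm.
- well (a point): Centre of the white-rimmed mouth of the release well: black square tube, 28 mm outside, 12 x 12 mm bore, riding with the slide. Slide in: mouth at unit (+39, -45, 127) mm. Its z axis runs out along the bore, leaning 30 deg from upright towards unit +x; its y is unit y. The button lies deep in it. An upright pin jams on the bore's wall: go in along the bore.
- button (a joint): Orange spring release button at the bottom of the well: 0 = up, 0.007 m = pressed to its stop along the bore. Takes about 3 N at first and 8 N at the stop. Slide freed from about 0.005 m. Its top, when up, lies 12 to 20 mm below the well's mouth along the bore: this differs each time, so feel for it. More than 30 N on the pin would damage the unit.
- slide (a joint): Filter slide: 0 = in and locked, 0.070 m = fully out (hard stop), towards unit +y. The button's bolt locks it while the button is up (2 mm of play), and catches again near 22 and 44 mm if the button is let up on the way; at 66 to 70 mm the button can rise and lock it out. Freed, it slides with 2 to 3 N of friction.
- plunger (a joint): Relief plunger: 0 = up, 0.014 m = down to its stop; spring of about 2 N at first, 8 N at the stop; comes back by itself.
- plunger_top (a point): Centre of the top of the red relief plunger's round head (32 mm across); with the plunger up it is 133 mm above the bench.
- stand: Aluminium block fixed to the bench, 64 x 64 x 50 mm, origin at the centre of its underside; a 15 mm hole, 46 mm deep, in the middle of its top holds the pin, whose collar rests on the top of the block.
- pin: Release pin tool, 102 mm long, about 60 to 110 g, standing upright in the stand. Origin at the tip of the pin, z along the tool towards the handle. Round steel pin of 6 mm diameter from 0 to 40 mm, collar of 28 mm diameter from 40 to 46 mm, yellow square handle 18 x 18 mm from 46 to 102 mm, its faces along the tool's own x and y. In the stand its origin is 10 mm above the bench.
- pin_grip (a point): Middle of the pin tool's yellow handle, 74 mm from the tip; axes as pin. In the stand it is 84 mm above the bench.
- oil_a: Yellow oil bottle, 60 mm across, 170 mm tall, origin at the centre of its underside. Bystander, loose: leave it alone.
- oil_b: Orange oil bottle, 60 mm across, 170 mm tall, origin at the centre of its underside. Bystander, loose: leave it alone.
- spray: Red spray can, 54 mm across, 180 mm tall, origin at the centre of its underside. Bystander, loose: leave it alone.
- bearing: Steel bearing ring lying flat, 64 mm across, 16 mm high, origin at the centre of its underside. Bystander, loose: leave it alone.
- wrench: Steel wrench lying flat, 170 mm long, along its own x. Bystander, loose: leave it alone.
- driver: Screwdriver lying flat, along its own x. Bystander, loose: leave it alone.
- cup: Open steel cup, 68 mm across, 80 mm tall, origin at the centre of its underside. Bystander, loose: leave it alone.
There are look-alikes about, which are no part of the job. Of the things that look like the stand, take the one that is farthest to the robot's right at the start. What is shaped like the pin but pink is not meant.

How it is judged (in metres and radians):
On the way, in this order (a step that is already met when the one before it is completed fails the run):
1. the relief plunger is pressed down to its stop (within 2 mm) (value of joint plunger above 0.012 m), for 0.2 s.
2. the relief plunger is back up and the pin has been lifted from its stand (value of joint plunger below 0.003 m and z of pin in the frame of stand above 0.06 m), for 0.1 s.
3. the pin holds the release button down (past 4 mm) in its well, slide still in (value of joint button above 0.004 m and contact force between pin and unit above 1 N and value of joint slide below 0.02 m), for 0.1 s.
4. the slide is pushed nearly all the way out with the pin still holding the button down (value of joint slide above 0.055 m and value of joint button above 0.0035 m and contact force between pin and unit above 0.5 N), for 0.05 s.
5. the slide is fully out (within 4 mm) and the button is up, locking it (value of joint slide above 0.066 m and value of joint button below 0.002 m), for 0.1 s.
At the end, for the whole second after the job is handed in: The slide is fully out (66 to 70 mm) with its button up, the relief plunger is up, and the pin stands released and at rest in its stand: centred within 6 mm, upright within about 4.5 degrees, collar down on the block within 3 mm (all of step 5 and value of joint plunger below 0.002 m and horizontal distance between pin and stand below 0.006 m and angle between pin's own z axis and vertical below 0.08 rad and z of pin in the frame of stand between 0.007 and 0.013 m and linear speed of pin below 0.02 m/s); the robot touches nothing.
It fails at once if a bystander is moved by more than 40 mm (distance of any of oil_a, oil_b, spray, bearing, wrench, driver, cup from where it was at the start of the episode above 0.04 m).
It fails at once if the pin is forced against the unit with more than 30 N (contact force between pin and unit above 30 N).
It also fails if it takes over 67 s, if anything falls off the work surface, if the arm or the gripper's body presses on something with over 40 N, if the wrist force passes 120 N, or if a joint passes its speed limit or range.

## Working session

There is one attempt and no reset: what is moved stays moved. The work goes in short steps, Python scripts to look and compute and a tool call to move; the robot and the scene stay as the last step left them, time stands still between calls to the robot, and variables do not carry over. Pictures are saved under pics/ and viewed, and the job is handed in when it is done.

Besides the shell and the picture viewer there is one more tool, called after "Call:" as name([rows], argument=value, ...), one row to a line, values as JSON. play_rows: Moves the arm, as the interface text tells. Its arguments: {"type":"object","properties":{"slide":{"type":"array"},"turn":{"type":"array"},"fingers":{"type":"array"}},"required":["slide","turn","fingers"]}

```bash
ls; mkdir -p pics
cat > h.py <<'E'
import numpy as np,cv2
from cell import ctrl,vision
from scipy.spatial.transform import Rotation as Ro
def grab(n,tag):
    P=vision.camera_params(n); im,d=vision.get_image(n)
    cv2.imwrite(f'pics/{tag}.png',im); np.savez(f'pics/{tag}.npz',im=im,d=d,**{k:np.array(P[k]) for k in('fx','fy','cx','cy','position','rotation')})
    return im,d,P
def load(tag):
    z=np.load(f'pics/{tag}.npz'); return z['im'],z['d'],z
def Rm(P):
    r=np.array(P['rotation'],float); return r if r.shape==(3,3) else Ro.from_euler('xyz',r).as_matrix()
def ray(P,u,v):
    d=np.array([(u-P['cx'])/P['fx'],-(v-P['cy'])/P['fy'],-1.0]); return np.array(P['position'],float),Rm(P)@d
def onz(P,u,v,z):
    o,d=ray(P,u,v); return o+d*(z-o[2])/d[2]
def bydepth(P,u,v,dep):
    o,d=ray(P,u,v); return o+d*dep
def proj(P,p):
    c=Rm(P).T@(np.array(p,float)-np.array(P['position'],float)); return np.array([P['cx']+P['fx']*c[0]/-c[2],P['cy']+P['fy']*(-c[1])/-c[2]])
E
python3 - <<'E'
from h import *
print(ctrl.read_state())
for n in('scene','top','wrist'):
    im,d,P=grab(n,n+'0'); print(n,P,np.percentile(d[d>0],[1,50,99]))
E
```

```text
pics
{'clock': 0.0, 'qpos': array([ 1.26020968,  0.62937061,  0.03844974,  1.5183399 , -0.02700065,
        0.99631971, -0.01998383]), 'qd': array([ 7.36594050e-04,  6.58820295e-04,  1.83228855e-03, -1.34518776e-03,
       -3.76472516e-04, -5.80008321e-05,  1.04953357e-03]), 'tau': array([ 1.82686788e-03, -5.63403583e+01,  1.22644454e+00, -1.93445832e+01,
        1.09101157e-02,  1.05500247e-02, -4.52715966e-06]), 'eef_pos': array([ 157.38534144, -629.95646991,  198.4824193 ]), 'tool_rot': array([-3.13967357e+00,  3.02112929e-05,  2.44796830e-01]), 'force': array([ 0.17628692, -0.87319323, -0.21674927]), 'torque': array([ 0.02613899, -0.04937279, -0.04094141]), 'width': 85.40337571382626}
scene {'fx': 394.1181441382148, 'fy': 394.1181441382148, 'cx': 278.789918040118, 'cy': 202.6025527271837, 'position': array([1026.90842738, -263.34738378,  707.7292604 ]), 'rotation': array([ 0.7330851 , -0.01878512,  1.26886386])} [ 600.58389648  905.35726929 3026.43941162]
top {'fx': 471.22470538840673, 'fy': 471.22470538840673, 'cx': 278.55359781266725, 'cy': 216.81962600784198, 'position': array([ 337.61844756, -112.59660071, 1067.84638512]), 'rotation': array([ 2.03395633e-01, -3.45073872e-04, -1.45797092e+00])} [ 929.33808289 1081.07830811 1926.81221191]
wrist {'fx': 307.6535116940584, 'fy': 307.6535116940584, 'cx': 283.7216559406431, 'cy': 208.90171029866087, 'position': array([ 220.08807288, -614.60513105,  373.58959155]), 'rotation': array([-0.2613989 ,  0.00227868, -1.32617144])} [  52.52401978  285.01147461 1239.60084473]
```

View pics/scene0.png

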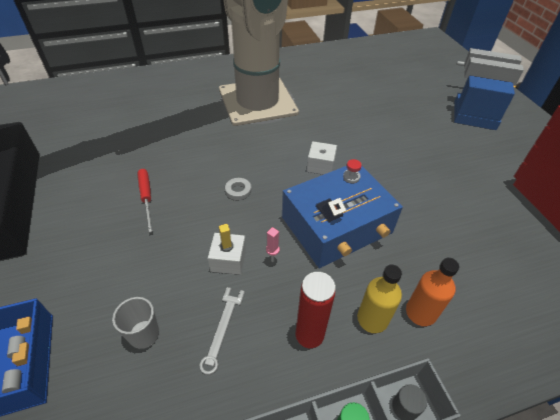

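View pics/top0.png

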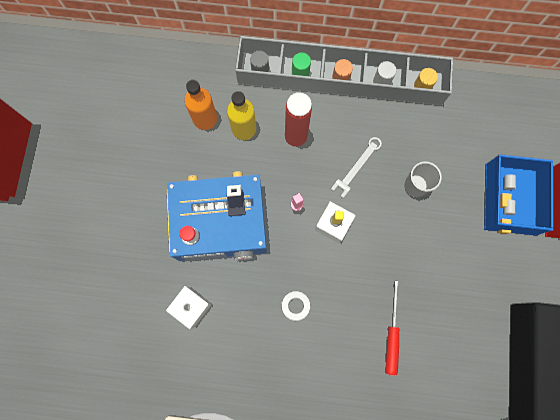

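View pics/wrist0.png

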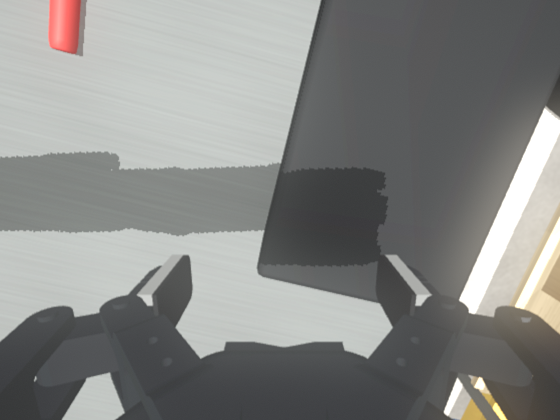

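Run:
```python
from h import *
im,d,P=load('top0')
hsv=cv2.cvtColor(im,cv2.COLOR_BGR2HSV)
def comps(m,lo=15):
    n,l,s,c=cv2.connectedComponentsWithStats(m.astype(np.uint8)); return [(s[i],c[i],l==i) for i in range(1,n) if s[i][4]>=lo]
H,S,V=[hsv[...,i].astype(int) for i in range(3)]
def pts(mask):
    v,u=np.nonzero(mask&(d>0)); return np.array([bydepth(P,a,b,d[b,a]) for a,b in zip(u,v)])
print('red');
for s,c,m in comps(((H<8)|(H>172))&(S>150)&(V>80)):
    p=pts(m); print(s,c.round(1),np.median(p,0).round(0), p[:,2].max().round(0), onz(P,*c,133).round(1))
print('yellow')
for s,c,m in comps((abs(H-26)<6)&(S>130)&(V>90)):
    p=pts(m); print(s,c.round(1),np.median(p,0).round(0),p[:,2].max().round(0))
print('pink')
for s,c,m in comps((abs(H-165)<10)&(S>60)&(V>120)):
    p=pts(m); print(s,c.round(1),np.median(p,0).round(0),p[:,2].max().round(0))
print('blue')
for s,c,m in comps((abs(H-110)<12)&(S>130)&(V>60),800):
    p=pts(m); t=p[abs(p[:,2]-90)<6]; print(s,c.round(1),len(t))
    if len(t)>200:
        r=cv2.minAreaRect(t[:,:2].astype(np.float32)); print(r,cv2.boxPoints(r),np.median(t[:,2]))
print('stand')
for s,c,m in comps((S<40)&(V>150),150):
    p=pts(m);
    if not len(p):continue
    t=p[abs(p[:,2]-50)<8]
    print(s,c.round(1),len(t))
    if len(t)>150:
        r=cv2.minAreaRect(t[:,:2].astype(np.float32)); print(r,np.median(t[:,2]))
for (u,v) in [(235,189),(234,197),(339,216),(296,300),(425,180)]:
    print(u,v,bydepth(P,u,v,d[v,u]).round(0))
c=cv2.resize(im[130:270,150:370],None,fx=3.5,fy=3.5,interpolation=cv2.INTER_CUBIC);cv2.imwrite('pics/topcrop.png',c)
```

```text
red
[   0   99   32  102 2131] [ 11.3 148.5] [640. 530.  50.] 133.0 [611.  479.6 133. ]
[286 104  26  17  83] [297.7 114.4] [ 738. -106.  168.] 176.0 [ 754.1 -106.7  133. ]
[285 135  14  11  21] [290.  141.6] [735. -93.  13.] 37.0 [691.9 -97.  133. ]
[545 163  15  75 490] [555.8 203.9] [ 644. -700.   46.] 61.0 [ 619.6 -649.5  133. ]
[180 226  15  15 169] [186.8 232.8] [476.  89. 132.] 138.0 [475.9  88.5 133. ]
[386 327  13  48 548] [392.3 351.1] [ 287. -363.   23.] 32.0 [ 293.  -336.9  133. ]
yellow
[420  68  18  17 237] [428.2  76. ] [ 919. -399.   54.] 61.0
[227  99  29  41 861] [241.9 119.8] [744.  13. 104.] 155.0
[233 172   8   4  29] [236.6 173.7] [631.  14.  60.] 63.0
[188 176   9   4  28] [191.9 177.5] [611. 111.  60.] 65.0
[502 194   9  13  80] [505.  198.9] [ 653. -596.   24.] 28.0
[167 199   1  16  16] [167.  206.5] [538. 153.  75.] 79.0
[333 211  11  13 116] [337.8 217.1] [ 548. -214.  110.] 116.0
[502 220   9   3  25] [506.3 220.9] [ 600. -601.   26.] 28.0
[168 222   1  16  16] [168.  229.5] [488. 143.  74.] 79.0
[502 230   9   3  23] [505.9 230.9] [ 577. -602.   23.] 28.
[... 631 characters left out ...]
3.7] 0
[309 107  26  26 223] [319.  119.2] 0
[ 261  137  134  135 4988] [332.2 220.3] 687
((553.56591796875, -214.67404174804688), (63.89359664916992, 65.56890106201172), 67.14598083496094) 49.896865954425266
[315 141  38  11 187] [332.8 146.2] 0
[411 161  31  31 341] [423.9 177.8] 0
[ 173  285  137   54 1387] [222.3 313. ] 0
[ 164  286   44   44 1016] [186.3 307.5] 907
((331.2031555175781, 82.47999572753906), (65.31777954101562, 64.31146240234375), 60.034339904785156) 49.8939640109312
[281 291  30  30 510] [295.5 305.6] 0
[190 413  44   7 210] [211.1 416.2] 0
235 189 [580.   6. 120.]
234 197 [562.   5. 126.]
339 216 [ 549. -215.  112.]
296 300 [ 372. -148.   -1.]
425 180 [ 681. -418.    7.]
```

View pics/topcrop.png

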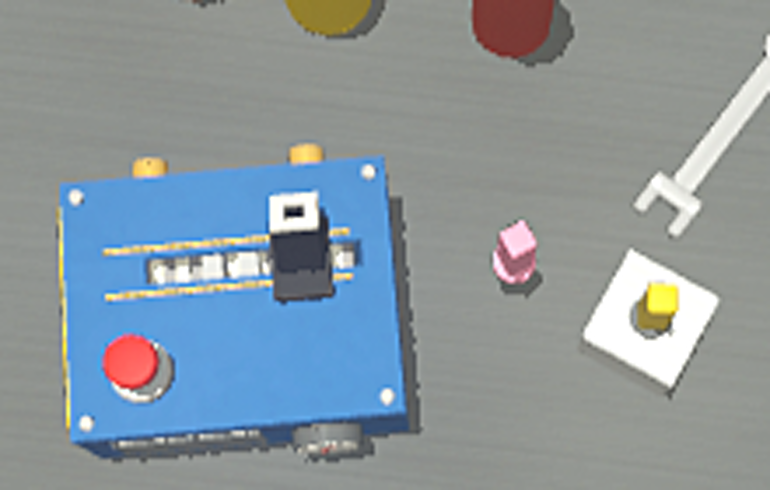

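```bash
cat >> h.py <<'E'
def to(x,y,z,yaw=None):
    s=ctrl.read_state(); R=Ro.from_euler('xyz',s['tool_rot']).as_matrix()
    dl=R.T@(np.array([x,y,z])-s['eef_pos']); out=[dl.round(1).tolist()]
    if yaw is not None: out.append(round(float(-((yaw-s['tool_rot'][2]+np.pi)%(2*np.pi)-np.pi)),4))
    print('slide,turn',out,'now',s['eef_pos'].round(1),s['tool_rot'].round(4),'F',s['force'].round(1),'t',round(s['clock'],2),'w',round(s['width'],1)); return out
E
python3 -c "
from h import *
to(480,-220,205,0.204)"
```

```text
slide,turn [[412.4, -319.7, -5.8], 0.0408] now [ 157.4 -630.1  198.7] [-3.1401  0.      0.2448] F [-0.2 -0.   0.6] t 0.15 w 85.4
```

Call:
play_rows([
  [412,-320,-6],
  [412,-320,-6],
  [412,-320,-6],
  [412,-320,-6],
  [412,-320,-6],
], turn=[0.04,0.04,0.04,0.04,0.04], fingers=[0,0,0,0,0])

```text
clock: 0.78
eef_pos: [351.4, -383.0, 202.9]
tool_rot: [-3.14, -0.0, 0.205]
force: [1.1, -1.5, -0.2]
width: 0.0
```

```bash
python3 -c "
from h import *
to(480,-220,205,0.204)"
```

```text
slide,turn [[159.0, -133.4, -1.9], 0.0007] now [ 351.4 -383.   202.9] [-3.1403e+00 -1.0000e-04  2.0470e-01] F [ 1.1 -1.5 -0.2] t 0.78 w 0.0
```

Call:
play_rows([
  [159,-133,-2],
  [159,-133,-2],
  [159,-133,-2],
  [159,-133,-2],
  [159,-133,-2],
], turn=[0,0,0,0,0], fingers=[0,0,0,0,0])

```text
clock: 1.4
eef_pos: [481.1, -218.4, 204.8]
tool_rot: [-3.139, -0.0, 0.209]
force: [-0.2, -0.7, 0.1]
width: -0.3
```

```bash
python3 -c "
from h import *
to(476,88.7,160,0.204)
im,d,P=grab('wrist','w1')
p=proj(P,(551,-214,112));print(p)
u,v=p.astype(int);c=im[max(0,v-110):v+110,max(0,u-120):u+120];cv2.imwrite('pics/w1c.png',cv2.resize(c,None,fx=2.5,fy=2.5))
"
```

```text
slide,turn [[58.8, -301.3, 45.5], 0.0051] now [ 481.1 -218.4  204.8] [-3.1395e+00 -3.0000e-04  2.0910e-01] F [-0.2 -0.7  0.1] t 1.4 w -0.3
[296.40536545 120.71125617]
```

View pics/w1c.png

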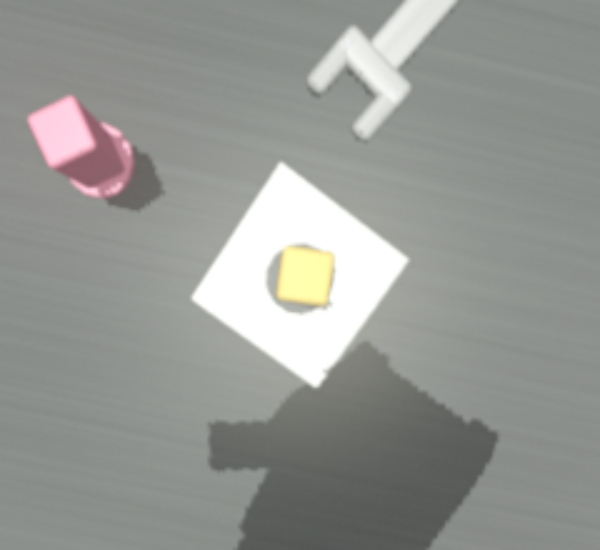

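View pics/w1.png

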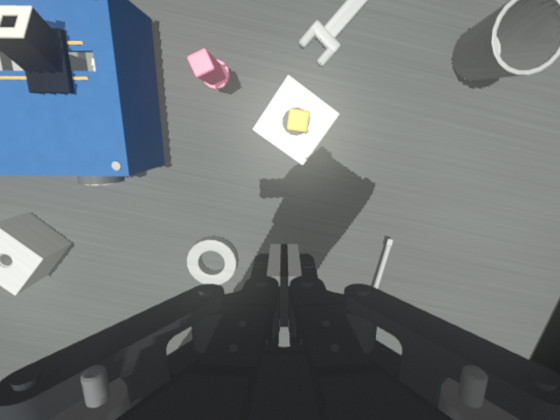

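Run:
```python
from h import *
im,d,P=load('w1')
hsv=cv2.cvtColor(im,cv2.COLOR_BGR2HSV);H,S,V=[hsv[...,i].astype(int) for i in range(3)]
def big(m,seed):
    n,l,s,c=cv2.connectedComponentsWithStats(m.astype(np.uint8)); 
    k=[i for i in range(1,n) if s[i][4]>40]; i=min(k,key=lambda i:np.hypot(*(c[i]-seed))); return l==i,s[i]
m,s=big((abs(H-25)<8)&(S>70)&(V>90),(297,121));print(s)
v,u=np.nonzero(m);p=np.array([onz(P,a,b,112)[:2] for a,b in zip(u,v)],np.float32);r=cv2.minAreaRect(p);print('handle',r, np.median(d[m]), bydepth(P,297,121,d[121,297]))
m,s=big((S<40)&(V>175),(297,118));print(s)
v,u=np.nonzero(m);p=np.array([onz(P,a,b,50)[:2] for a,b in zip(u,v)],np.float32);r=cv2.minAreaRect(p);print('stand',r,cv2.boxPoints(r))
# rim white of well
m,s=big((S<60)&(V>150)&(np.arange(560)[None]<60)&(np.arange(420)[:,None]<60),(12,22));print(s)
v,u=np.nonzero(m);p=np.array([onz(P,a,b,127)[:2] for a,b in zip(u,v)],np.float32);r=cv2.minAreaRect(p);print('well',r)
imt,dt,Pt=load('top0');print('well top',onz(Pt,150+294/3.5,130+211/3.5,127))
```

```text
[287 109  22  23 442]
handle ((551.794921875, -214.8335418701172), (17.58721351623535, 17.511899948120117), 3.6696596145629883) 257.08087 [ 550.84600298 -214.49546434  113.22179625]
[ 252   74   88   91 3776]
stand ((551.7447509765625, -215.00015258789062), (66.48456573486328, 66.11787414550781), 66.99578094482422) [[ 508.32376 -232.67947]
 [ 569.18365 -258.51828]
 [ 595.1658  -197.32083]
 [ 534.30585 -171.48203]]
[  0   5  33  33 782]
well ((576.4080200195312, 2.997076988220215), (20.873685836791992, 28.04757308959961), 11.920475006103516)
well top [575.63925968   6.52604523 127.        ]
```

Call:
play_rows([
  [59,-301,40],
  [59,-301,40],
  [59,-301,40],
  [59,-301,40],
  [59,-301,40],
], turn=[0,0,0,0,0], fingers=[0,0,0,0,0])

```text
clock: 2.08
eef_pos: [475.9, 85.8, 165.1]
tool_rot: [-3.141, 0.001, 0.202]
force: [1.1, -0.2, -0.7]
width: 0.1
```

```bash
python3 -c "
from h import *
to(476,88.9,136,0.204)"
```

```text
slide,turn [[0.7, -3.0, 29.1], -0.0017] now [475.9  85.8 165.1] [-3.1413e+00  5.0000e-04  2.0230e-01] F [ 1.1 -0.2 -0.7] t 2.08 w 0.1
```

Call:
play_rows([
  [1,-3,29],
  [1,-3,38],
  [1,-3,44],
  [1,-3,46],
  [1,-3,46],
], turn=[0,0,0,0,0], fingers=[0,0,0,0,0])

```text
clock: 2.7
eef_pos: [476.7, 88.1, 119.5]
tool_rot: [-3.142, -0.0, 0.201]
force: [0.4, -0.1, -0.2]
width: -0.3
```

```bash
python3 -c "
from h import *
to(476,89,118)
im,d,P=grab('scene','s2')
u,v=proj(P,(476,89,130)).astype(int);print(u,v);cv2.imwrite('pics/s2c.png',cv2.resize(im[v-60:v+100,u-90:u+90],None,fx=4,fy=4)[:600])
"
```

```text
slide,turn [[-0.5, -1.0, 1.5]] now [476.7  88.1 119.5] [-3.1415e+00 -2.0000e-04  2.0060e-01] F [ 0.4 -0.1 -0.2] t 2.7 w -0.3
353 165
```

View pics/s2c.png

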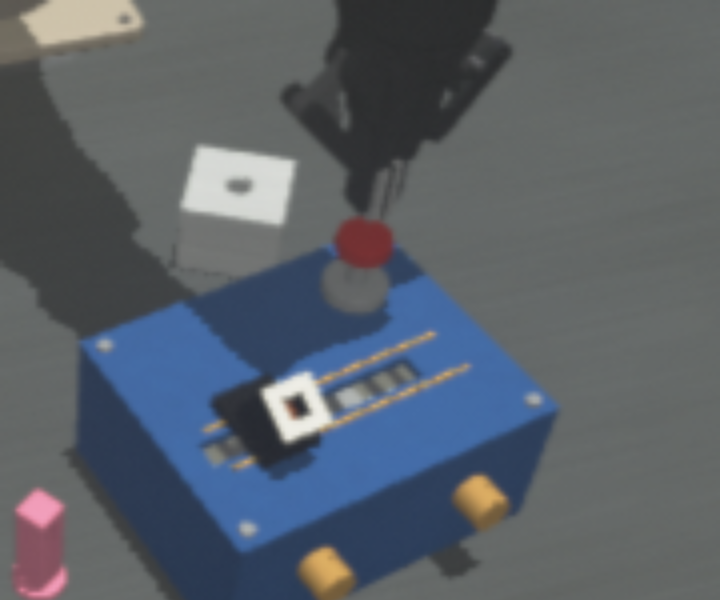

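```bash
python3 -c "
from h import *
to(476,89,118)
im,d,P=grab('wrist','w3')
im,d,P=load('s2')
for p in [(476,89,133),(476,89,119),(476.7,88.1,150),(476.7,88.1,119.5)]: print(proj(P,p))
hsv=cv2.cvtColor(im,cv2.COLOR_BGR2HSV)
v,u=np.nonzero((np.minimum(hsv[...,0],180-hsv[...,0].astype(int))<8)&(hsv[...,1]>130)&(np.indices(d.shape)[1]>335)&(np.indices(d.shape)[1]<375)&(np.indices(d.shape)[0]<180)&(np.indices(d.shape)[0]>140))
q=np.array([bydepth(P,a,b,d[b,a]) for a,b in zip(u,v)]);print(len(q),q.min(0),q.max(0),np.median(q,0),u.mean(),v.mean())
"
```

```text
slide,turn [[-0.6, -0.7, 1.6]] now [476.7  88.4 119.6] [-3.1414e+00 -4.0000e-04  2.0110e-01] F [-0.6 -0.5  0.5] t 2.75 w -0.1
[353.66054894 164.63131369]
[352.63674139 169.37257564]
[354.68950905 159.00589718]
[352.42937788 169.49522986]
109 [462.78458068  74.88476207 127.85029871] [490.72308481 100.91150115 136.75539246] [479.60295464  87.86155113 134.29352209] 353.79816513761466 165.3119266055046
```

View pics/w3.png

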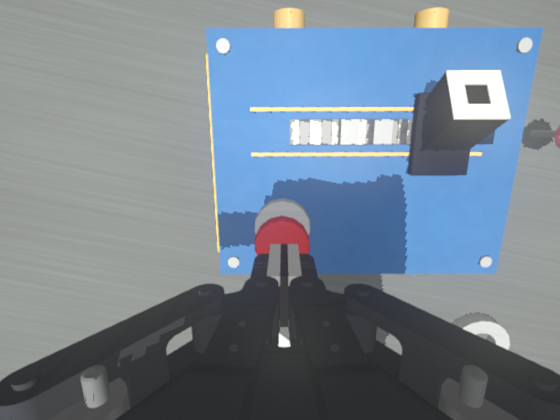

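```bash
python3 -c "
from h import *
im,d,P=load('w3')
for u,v in [(275,248),(295,248),(284,242),(275,265),(284,228),(284,215)]: print(u,v,im[v,u],bydepth(P,u,v,d[v,u]).round(1))
im,d,P=load('s2')
for v in range(140,180,3):
  print(v,[(bydepth(P,u,v,d[v,u]).round(0).astype(int).tolist()) for u in (350,353,356)], im[v,353])
"
```

```text
275 248 [136 134 134] [486.3  94.6 162.7]
295 248 [134 134 133] [488.1  85.5 162.6]
284 242 [ 75  68 174] [479.2  88.9 134.2]
275 265 [134 134 134] [486.   94.  179.7]
284 228 [ 83  72 175] [486.9  90.4 133. ]
284 215 [150 148 153] [485.   90.1 100.4]
140 [[492, 59, 219], [482, 71, 209], [485, 76, 211]] [50 49 47]
143 [[492, 60, 212], [492, 67, 210], [489, 76, 206]] [51 49 48]
146 [[490, 62, 203], [488, 70, 199], [488, 77, 197]] [51 50 48]
149 [[472, 75, 177], [483, 75, 186], [484, 82, 185]] [51 48 48]
152 [[476, 74, 172], [482, 77, 176], [483, 84, 175]] [52 49 48]
155 [[475, 76, 163], [484, 78, 170], [484, 85, 168]] [52 50 48]
158 [[322, 172, 1], [483, 79, 160], [485, 85, 161]] [72 70 72]
161 [[464, 85, 134], [467, 91, 136], [470, 97, 136]] [ 50  49 112]
164 [[473, 81, 135], [474, 88, 134], [478, 93, 136]] [ 50  49 114]
167 [[480, 78, 133], [484, 83, 135], [485, 90, 134]] [ 51  49 116]
170 [[483, 78, 126], [487, 83, 128], [489, 89, 129]] [ 52  48 110]
173 [[475, 85, 108], [480, 90, 111], [472, 102, 101]] [97 96 95]
176 [[477, 85, 101], [479, 91, 101], [482, 97, 102]] [99 99 96]
179 [[487, 81, 102], [488, 87, 102], [490, 94, 101]] [103 103 101]
```

```bash
python3 -c "
from h import *
for t in('w1','w3','wrist0'):
  im,d,P=load(t); print(t,P['position'],P['rotation'])
  for u,v in ([(275,248),(295,248),(275,265),(275,275),(275,290)] if t!='wrist0' else [(185,262),(180,290),(390,262)]): print(u,v,bydepth(P,u,v,d[v,u]).round(1),d[v,u])
print(ctrl.read_state())
"
```

```text
w1 [ 544.21444317 -205.31428343  379.83998732] [-0.26111264  0.00265521 -1.36185212]
275 248 [ 490.  -212.3  246.5] 142.92226
295 248 [ 492.1 -221.3  246.8] 142.54547
275 265 [ 490.8 -212.7  266. ] 123.895454
275 275 [ 490.8 -213.   274.6] 115.5288
275 290 [ 491.  -213.3  285.7] 104.7894
w3 [539.85502287 101.27841246 294.58473804] [-2.60992217e-01  7.09300982e-04 -1.36986292e+00]
275 248 [486.3  94.6 162.7] 141.33998
295 248 [488.1  85.5 162.6] 141.36548
275 265 [486.   94.  179.7] 124.966934
275 275 [486.4  93.8 189.1] 115.782524
275 290 [486.9  93.6 201. ] 104.177246
wrist0 [ 220.08807288 -614.60513105  373.58959155] [-0.2613989   0.00227868 -1.32617144]
185 262 [ 154.6 -586.5  250.8] 133.35739
180 290 [ 147.1 -588.8  260.7] 125.828026
390 262 [ 178.1 -670.2  256.1] 127.45136
{'clock': 2.8, 'qpos': array([-0.23401685,  0.5169144 , -0.01065351,  2.05040379,  0.00932363,
        0.57386614, -1.62043868]), 'qd': array([-0.00607878, -0.00065765, -0.00072676,  0.00133438,  0.00075838,
       -0.00096107, -0.00108237]), 'tau': array([ 1.14634247e-01, -4.35270882e+01,  5.31478655e-01, -1.25025558e+01,
        1.10390232e-02,  4.09114451e-03,  1.02595695e-03]), 'eef_pos': array([476.6554835 ,  88.58653036, 119.54550318]), 'tool_rot': array([-3.14137061e+00, -4.43627945e-04,  2.01463935e-01]), 'force': array([ 0.50006222,  0.48990724, -0.56637811]), 'torque': array([-0.0424152 , -0.00103828, -0.04088983]), 'width': 0.376239604318879}
```

Call:
play_rows([
  [-1,-1,10],
  [-1,-1,20],
  [-1,-1,24],
  [-1,-1,26],
  [-1,-1,26],
], turn=[0,0,0,0,0], fingers=[0,0,0,0,0])

```text
clock: 3.42
eef_pos: [475.4, 89.5, 93.6]
tool_rot: [-3.141, -0.0, 0.202]
force: [-0.6, 0.7, 5.6]
width: -0.4
```

Call:
play_rows([
  [0,0,3],
  [0,0,5],
  [0,0,5],
], turn=[0,0,0], fingers=[0,0,0])

```text
clock: 3.8
eef_pos: [475.5, 89.5, 89.0]
tool_rot: [-3.141, -0.001, 0.202]
force: [-2.1, 0.3, 6.7]
width: 0.2
```

Call:
play_rows([
  [0,0,2],
  [0,0,3],
  [0,0,3],
], turn=[0,0,0], fingers=[0,0,0])

```text
clock: 4.18
eef_pos: [475.5, 89.5, 87.1]
tool_rot: [-3.141, -0.001, 0.201]
force: [-3.2, -0.8, 13.6]
width: -0.2
```

```bash
python3 -c "
from h import *
to(476,89,118)
im,d,P=grab('scene','s4')
hsv=cv2.cvtColor(im,cv2.COLOR_BGR2HSV)
I=np.indices(d.shape)
v,u=np.nonzero((np.minimum(hsv[...,0],180-hsv[...,0].astype(int))<8)&(hsv[...,1]>130)&(I[1]>335)&(I[1]<375)&(I[0]<185)&(I[0]>140))
q=np.array([bydepth(P,a,b,d[b,a]) for a,b in zip(u,v)]);print(len(q),np.percentile(q[:,2],[5,50,90]),u.mean(),v.mean())
cv2.imwrite('pics/s4c.png',cv2.resize(im[100:220,290:420],None,fx=4,fy=4))
"
```

```text
slide,turn [[0.4, 0.5, -30.9]] now [475.5  89.5  87.1] [-3.1413e+00 -1.2000e-03  2.0150e-01] F [-3.2 -0.8 13.6] t 4.17 w -0.2
59 [113.76533166 118.99138637 121.36085242] 352.40677966101697 171.96610169491527
```

View pics/s4c.png

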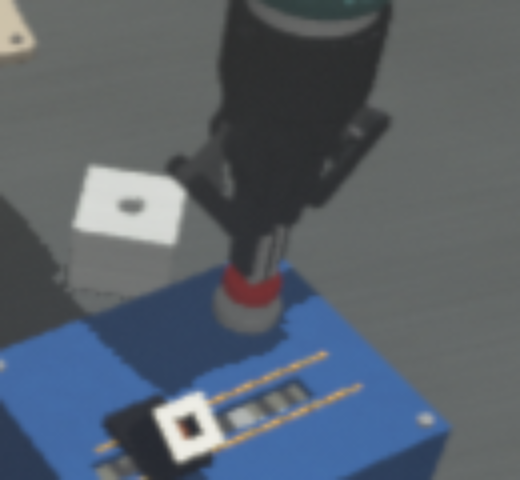

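Call:
play_rows([
  [0,0,0],
  [0,0,0],
  [0,0,-30],
  [0,0,-70],
  [0,0,-70],
], turn=[0,0,0,0,0], fingers=[0,0,0,0,0])

```text
clock: 4.85
eef_pos: [477.4, 89.9, 159.4]
tool_rot: [-3.141, -0.007, 0.201]
force: [-0.2, 0.5, -0.5]
width: -0.1
```

```bash
python3 -c "
from h import *
to(551.8,-214.9,150,0.064)"
```

```text
slide,turn [[11.8, 313.5, 9.3], 0.1374] now [477.4  89.9 159.4] [-3.1412 -0.0068  0.2014] F [-0.2  0.5 -0.5] t 4.85 w -0.1
```

Call:
play_rows([
  [12,314,0],
  [12,314,0],
  [12,314,0],
  [12,314,5],
  [12,314,9],
], turn=[0.137,0.137,0.137,0.137,0.137], fingers=[0,0.5,1,1,1])

```text
clock: 5.48
eef_pos: [551.3, -215.1, 149.5]
tool_rot: [-3.14, -0.006, 0.064]
force: [1.6, 0.6, 0.3]
width: 72.1
```

```bash
python3 -c "
from h import *
to(551.8,-214.9,33,0.064)
grab('scene','s5')"
```

```text
slide,turn [[-0.2, 0.1, 116.5], 0.0005] now [ 551.3 -215.1  149.5] [-3.1396 -0.0058  0.0645] F [1.6 0.6 0.3] t 5.47 w 72.1
```

View pics/s5.png

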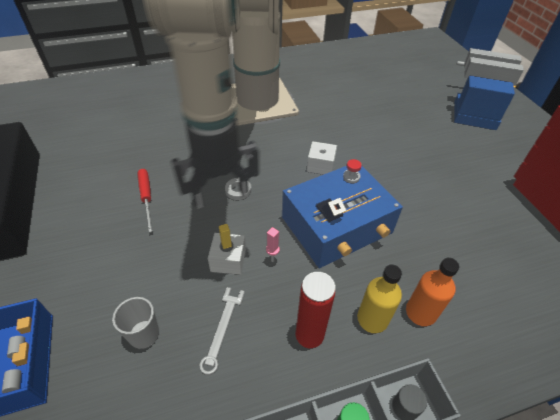

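```bash
python3 -c "
from h import *
im,d,P=load('s5')
for p in [(551.5,-215,112),(551.5,-215,195),(551.5,-173,195),(551.5,-257,195),(551.5,-215,250)]: print(p,proj(P,p))
cv2.imwrite('pics/s5c.png',cv2.resize(im[100:280,140:320],None,fx=3.3,fy=3.3))
im,d,P=grab('wrist','w5')"
```

```text
(551.5, -215, 112) [223.23048702 228.39656108]
(551.5, -215, 195) [219.17298255 199.10970904]
(551.5, -173, 195) [242.44288643 194.22575152]
(551.5, -257, 195) [195.2963994  204.12099824]
(551.5, -215, 250) [216.0615294  176.65140521]
```

View pics/s5c.png

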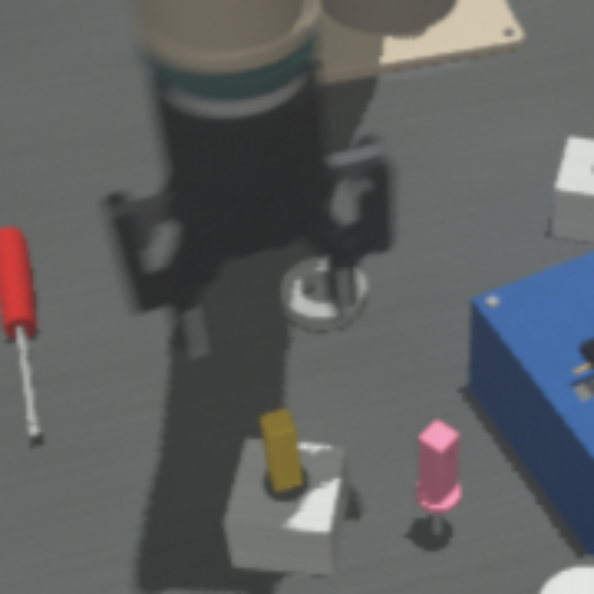

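View pics/w5.png

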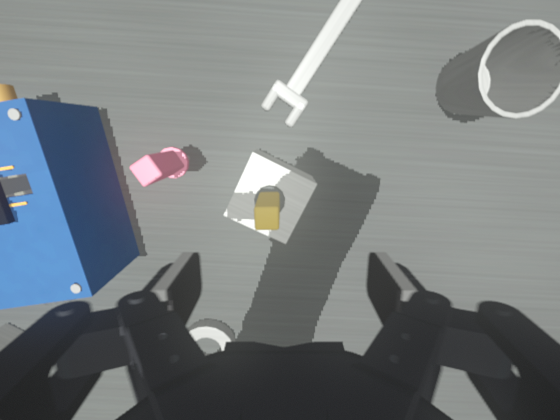

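```bash
python3 -c "
from h import *
im,d,P=load('w5');print(P['position'],P['rotation'])
for q in [(268,197),(268,200),(268,225)]: print(q,im[q[1],q[0]],bydepth(P,*q,d[q[1],q[0]]).round(1), onz(P,*q,112).round(1))
print(proj(P,(551.5,-215,112)),proj(P,(551.5,-215,90)))
for q in [(190,262),(198,262),(372,262),(378,270),(190,280),(380,280)]: print(q,bydepth(P,*q,d[q[1],q[0]]).round(1))
to(551.8,-214.9,33,0.064)
"
```

```text
[ 614.70167202 -222.64759949  324.23334311] [-0.25453566 -0.00671322 -1.51696009]
(268, 197) [110 154 166] [ 561.5 -214.6   83.9] [ 567.7 -215.5  112. ]
(268, 200) [109 153 165] [ 561.3 -215.    93.7] [ 565.6 -215.6  112. ]
(268, 225) [108 177 193] [ 547.1 -216.3  112.1] [ 547.  -216.3  112. ]
[266.38177349 219.00181217] [267.71735506 211.08400981]
(190, 262) [ 558.  -186.7  203.3]
(198, 262) [ 553.4 -187.3  193. ]
(372, 262) [ 559.3 -266.   197.2]
(378, 270) [ 559.6 -266.1  205.8]
(190, 280) [ 551.2 -187.4  206.3]
(380, 280) [ 557.  -266.   209.8]
slide,turn [[1.4, -8.6, 115.7], -0.0107] now [ 550.2 -223.1  148.7] [ 3.1375 -0.005   0.0533] F [-0.5 -0.2  0.4] t 5.58 w 84.8
```

Call:
play_rows([
  [1.5,-8.5,0],
  [1.5,-8.5,20],
  [1.5,-8.5,20],
], turn=[-0.01,-0.01,-0.01], fingers=[1,1,1])

```text
clock: 5.95
eef_pos: [549.8, -211.9, 127.0]
tool_rot: [3.14, -0.001, 0.066]
force: [-0.6, 0.4, -0.4]
width: 85.2
```

```bash
python3 -c "
from h import *
im,d,P=grab('wrist','w6')
to(551.8,-214.9,33,0.064)
print(proj(P,(551.8,-214.9,112)))
hsv=cv2.cvtColor(im,cv2.COLOR_BGR2HSV);H,S,V=[hsv[...,i].astype(int) for i in range(3)]
I=np.indices(d.shape)
m=(abs(H-25)<8)&(S>60)&(I[1]>230)&(I[1]<320)&(I[0]>150)&(I[0]<300)
v,u=np.nonzero(m);q=np.array([bydepth(P,a,b,d[b,a]) for a,b in zip(u,v)]);t=q[q[:,2]>108];print(len(t),t.mean(0),cv2.minAreaRect(t[:,:2].astype(np.float32)))
for r in range(255,300,8): print(r,[bydepth(P,c,r,d[r,c]).round(0).tolist() for c in (190,196,372,378)])
"
```

```text
slide,turn [[0.7, 2.2, 95.0], 0.0018] now [ 550.7 -212.5  128. ] [ 3.1389e+00 -2.8000e-03  6.5800e-02] F [-0.   0.1  0.3] t 6.0 w 85.7
[288.65347236 226.70680946]
734 [ 553.76668281 -214.29384067  113.42041288] ((578.76513671875, -212.8388671875), (71.14673614501953, 17.08749008178711), 3.5924980640411377)
255 [[477.0, -118.0, 1.0], [477.0, -124.0, -0.0], [489.0, -310.0, -0.0], [490.0, -316.0, 1.0]]
263 [[551.0, -169.0, 173.0], [468.0, -124.0, 0.0], [481.0, -311.0, 1.0], [558.0, -254.0, 175.0]]
271 [[548.0, -169.0, 173.0], [459.0, -124.0, 1.0], [471.0, -312.0, 1.0], [554.0, -254.0, 175.0]]
279 [[545.0, -170.0, 176.0], [450.0, -124.0, 1.0], [462.0, -313.0, 0.0], [550.0, -255.0, 175.0]]
287 [[541.0, -169.0, 176.0], [440.0, -124.0, 0.0], [452.0, -315.0, -0.0], [547.0, -255.0, 176.0]]
295 [[538.0, -170.0, 177.0], [430.0, -124.0, 1.0], [443.0, -316.0, 0.0], [544.0, -255.0, 178.0]]
```

View pics/w6.png

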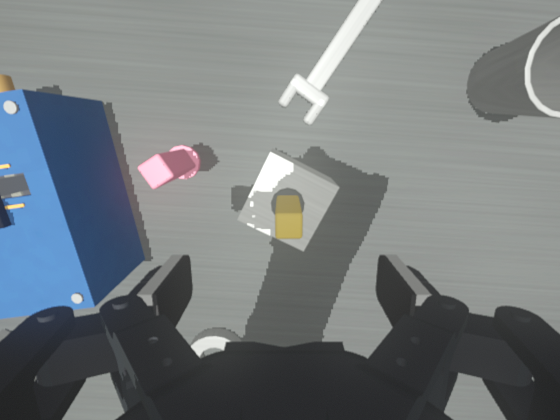

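Call:
play_rows([
  [1,2,25],
  [1,2,50],
  [1,2,75],
  [1,2,90],
  [1,2,95],
], turn=[0,0,0,0,0], fingers=[1,1,0.8,0.6,0.5])

```text
clock: 6.62
eef_pos: [552.1, -214.0, 32.6]
tool_rot: [3.139, -0.002, 0.067]
force: [0.0, 0.2, -0.1]
width: 42.4
```

```bash
python3 -c "
from h import *
to(551.8,-214.9,33,0.064)"
```

```text
slide,turn [[-0.3, 0.9, -0.4], 0.0026] now [ 552.1 -214.    32.6] [ 3.1393e+00 -2.3000e-03  6.6600e-02] F [ 0.   0.2 -0.1] t 6.62 w 42.4
```

Call:
play_rows([
  [0,1,0],
  [0,1,0],
  [0,1,0],
  [0,1,0],
], turn=[0,0,0,0], fingers=[0.4,0.3,0.15,0])

```text
clock: 7.12
eef_pos: [552.9, -215.3, 33.6]
tool_rot: [3.139, -0.004, 0.066]
force: [-0.3, -0.1, 5.4]
width: 17.6
```

Call:
play_rows([
  [0,0,0],
  [0,0,0],
], turn=[0,0], fingers=[0,0])

```text
clock: 7.38
eef_pos: [552.8, -215.3, 33.6]
tool_rot: [3.139, -0.004, 0.066]
force: [0.8, 0.9, 2.6]
width: 17.6
```

```bash
python3 -c "
from h import *
to(551.8,-214.9,33,0.064)
im,d,P=grab('scene','s7');cv2.imwrite('pics/s7c.png',cv2.resize(im[170:290,160:310],None,fx=4.5,fy=4.5))"
```

```text
slide,turn [[-1.0, -0.5, 0.6], 0.0024] now [ 552.8 -215.3   33.6] [ 3.1387 -0.0039  0.0664] F [0.8 0.9 2.6] t 7.38 w 17.6
```

View pics/s7c.png

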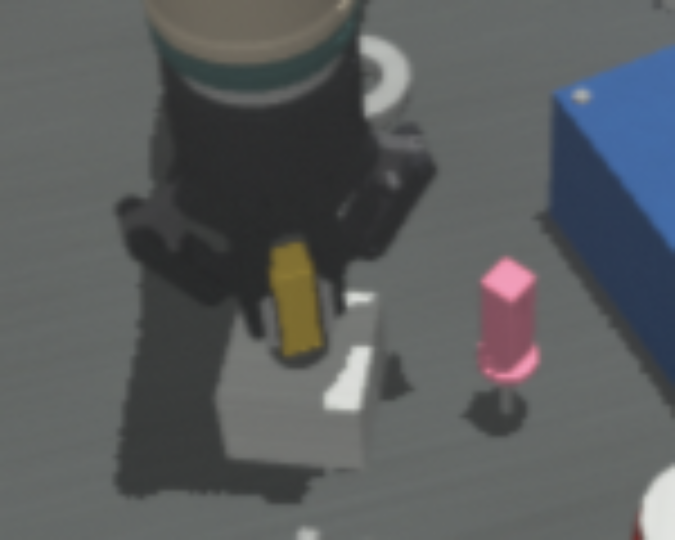

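Call:
play_rows([
  [-1,0,-10],
  [-1,0,-20],
  [-1,0,-26],
  [-1,0,-26],
  [-1,0,-26],
], turn=[0,0,0,0,0], fingers=[0,0,0,0,0])

```text
clock: 8.05
eef_pos: [551.5, -215.3, 59.5]
tool_rot: [3.139, -0.004, 0.066]
force: [-0.7, -0.1, -0.7]
width: 17.1
```

```bash
python3 -c "
from h import *
to(551.8,-214.9,59,0.064)
im,d,P=grab('scene','s8');cv2.imwrite('pics/s8c.png',cv2.resize(im[150:290,160:310],None,fx=4.2,fy=4.2))"
```

```text
slide,turn [[0.3, -0.4, 0.5], 0.0024] now [ 551.5 -215.3   59.5] [ 3.1388 -0.0036  0.0664] F [-0.7 -0.1 -0.7] t 8.05 w 17.1
```

View pics/s8c.png

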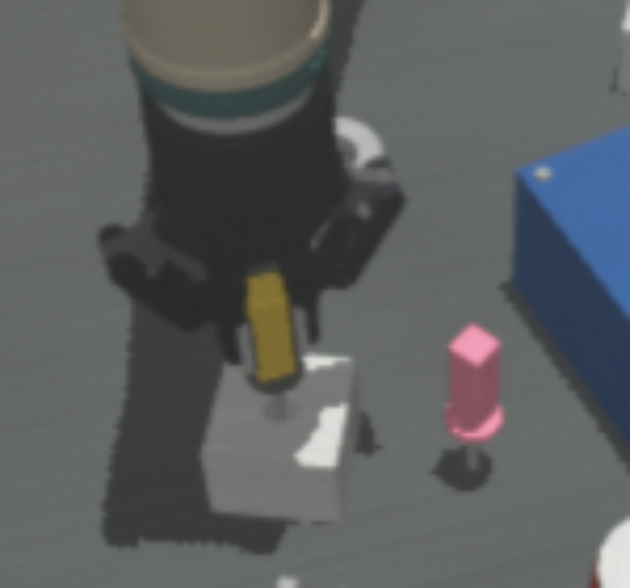

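Call:
play_rows([
  [4,0,0],
  [9,0,0.3],
  [14,0,1],
  [14,0,1],
], turn=[0,0,0,0], fingers=[0,0,0,0])

```text
clock: 8.6
eef_pos: [561.1, -214.5, 57.3]
tool_rot: [3.14, 0.005, 0.066]
force: [-6.6, -1.4, 1.9]
width: 17.3
```

```bash
python3 -c "
from h import *
to(551.8,-214.9,59,0.064);print(ctrl.read_state()['torque'])
im,d,P=grab('scene','s9');cv2.imwrite('pics/s9c.png',cv2.resize(im[150:290,160:310],None,fx=4.2,fy=4.2))"
```

```text
slide,turn [[-9.3, -0.2, -1.7], 0.0018] now [ 561.1 -214.5   57.3] [3.1404 0.0054 0.0658] F [-6.6 -1.4  1.9] t 8.6 w 17.3
[-0.16742135  1.7349377   0.00586104]
```

View pics/s9c.png

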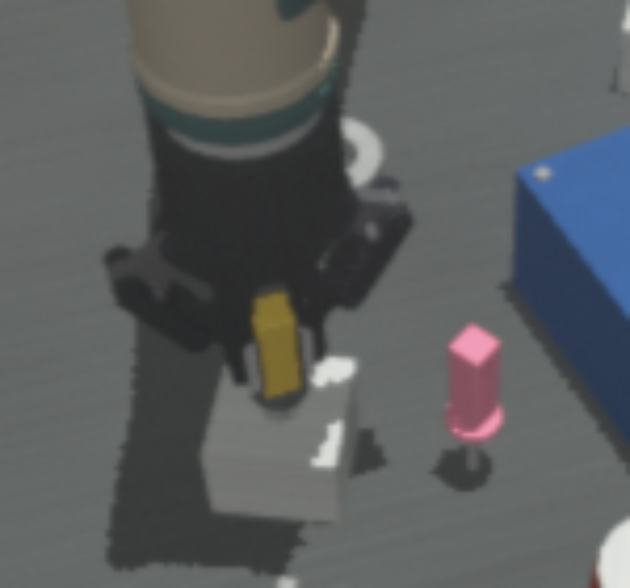

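Call:
play_rows([
  [8,0,0],
  [16,0,1],
  [24,0,3],
  [24,0,3],
], turn=[0,0,0,0], fingers=[0,0,0,0])

```text
clock: 9.15
eef_pos: [580.9, -213.2, 52.8]
tool_rot: [-3.141, 0.014, 0.065]
force: [-6.6, -0.4, 1.3]
width: 17.3
```

```bash
python3 -c "
from h import *
to(551.8,-214.9,59,0.064);print(ctrl.read_state()['torque'])
im,d,P=grab('scene','s10');cv2.imwrite('pics/s10c.png',cv2.resize(im[150:290,160:310],None,fx=4.2,fy=4.2))"
```

```text
slide,turn [[-29.2, -0.2, -5.7], 0.0012] now [ 580.9 -213.2   52.8] [-3.1413  0.0141  0.0652] F [-6.6 -0.4  1.3] t 9.15 w 17.3
[-0.1422873   1.70063335 -0.01425217]
```

View pics/s10c.png

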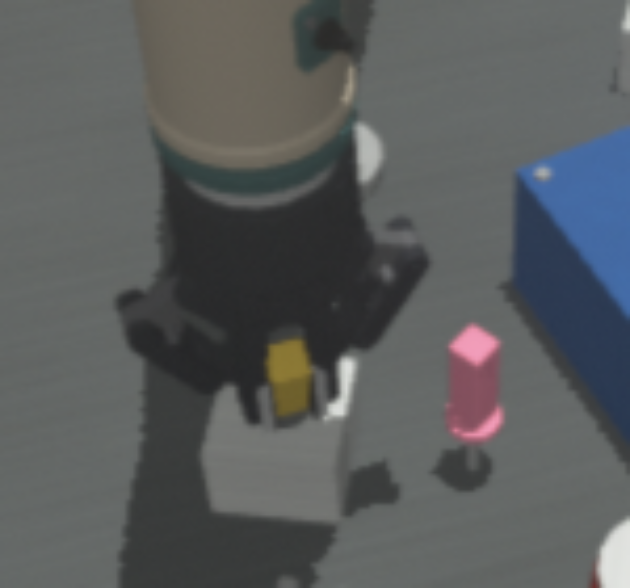

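Call:
play_rows([
  [4,0,1],
  [9,0,2],
  [10,0,3],
  [10,0,3],
], turn=[0,0,0,0], fingers=[0,0,0,0])

```text
clock: 9.7
eef_pos: [586.1, -212.7, 48.6]
tool_rot: [-3.14, 0.023, 0.064]
force: [-6.9, -0.4, 1.2]
width: 17.4
```

```bash
python3 -c "
from h import *
to(581,-214.9,90,0.064)
"
```

```text
slide,turn [[-6.2, 1.8, -41.2], 0.0004] now [ 586.1 -212.7   48.6] [-3.1398  0.0231  0.0644] F [-6.9 -0.4  1.2] t 9.7 w 17.4
```

Call:
play_rows([
  [-1,1,-20],
  [-1,1,-60],
  [-1,1,-110],
  [-1,1,-120],
  [-1,1,-120],
], turn=[0,0,0,0,0], fingers=[0,0,0,0,0])

```text
clock: 10.32
eef_pos: [588.4, -213.7, 168.8]
tool_rot: [-3.14, 0.022, 0.065]
force: [0.3, 0.4, -1.6]
width: 17.4
```

```bash
python3 -c "
from h import *
to(581,-214.9,90,0.204)
im,d,P=grab('scene','s11');cv2.imwrite('pics/s11c.png',cv2.resize(im[110:290,130:310],None,fx=3.3,fy=3.3))
grab('wrist','w11')
im,d,P=grab('top','t11');cv2.imwrite('pics/t11c.png',cv2.resize(im[140:290,260:410],None,fx=3.5,fy=3.5))
"
```

```text
slide,turn [[-5.7, 0.8, 79.0], -0.1394] now [ 588.4 -213.7  168.8] [-3.1401  0.0221  0.0646] F [ 0.3  0.4 -1.6] t 10.32 w 17.4
```

View pics/s11c.png

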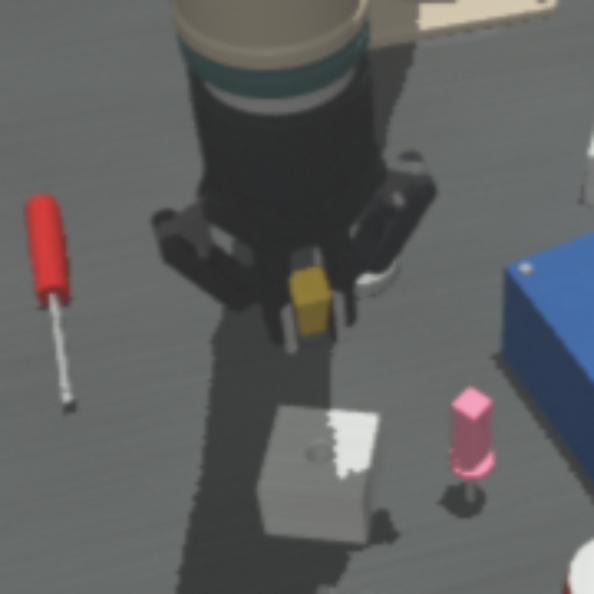

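View pics/w11.png

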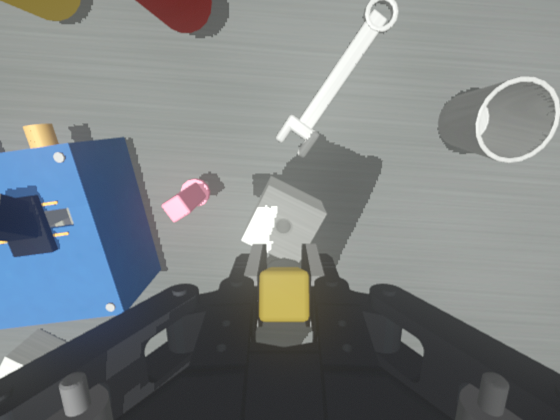

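View pics/t11c.png

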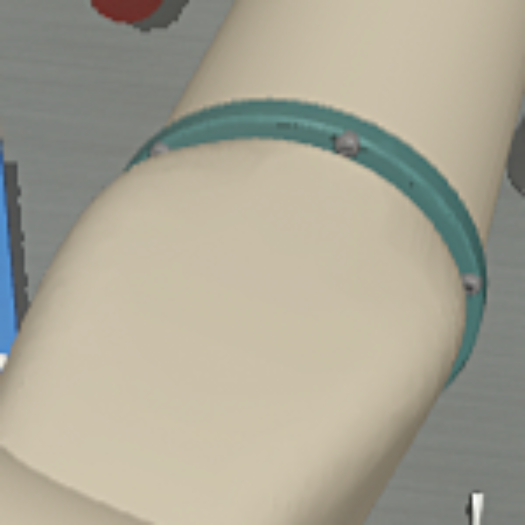

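```bash
cat > tilt.py <<'E'
from h import *
def planes(tag,box,T=None):
    im,d,P=load(tag)
    hsv=cv2.cvtColor(im,cv2.COLOR_BGR2HSV);H,S,V=[hsv[...,i].astype(int) for i in range(3)];I=np.indices(d.shape)
    m=(abs(H-25)<9)&(S>70)&(I[1]>box[0])&(I[1]<box[2])&(I[0]>box[1])&(I[0]<box[3])&(d>0)
    v,u=np.nonzero(m);q=np.array([bydepth(P,a,b,d[b,a]) for a,b in zip(u,v)]);print(tag,len(q),q.min(0).round(1),q.max(0).round(1))
    rng=np.random.default_rng(0)
    for k in range(2):
        best=None
        for _ in range(400):
            a=q[rng.choice(len(q),3,False)];n=np.cross(a[1]-a[0],a[2]-a[0]);L=np.linalg.norm(n)
            if L<20: continue
            n/=L;i=abs((q-a[0])@n)<0.8
            if best is None or i.sum()>best.sum(): best=i
        c=q[best].mean(0);n=np.linalg.svd(q[best]-c)[2][2];n*=np.sign(n[2]) if abs(n[2])>.2 else 1
        print(' plane',best.sum(),'c',c.round(1),'n',n.round(3),'tilt',np.degrees(np.arctan2(np.hypot(*n[:2]),n[2])).round(1),'az',np.degrees(np.arctan2(n[1],n[0])).round(1))
        q=q[~best]
        if len(q)<40: break
E
python3 - <<'E'
from tilt import *
planes('w11',(250,255,320,335)); planes('s11',(205,180,245,220))
E
```

```text
w11 2724 [ 4.031e+02 -2.508e+02 -4.000e-01] [ 604.3 -197.9  249.6]
 plane 1828 c [ 596.3 -212.9  244.9] n [0.464 0.042 0.885] tilt 27.7 az 5.2
 plane 395 c [ 594.  -214.3  244.9] n [0.479 0.041 0.877] tilt 28.8 az 4.8
s11 222 [ 347.5 -223.1    2.4] [ 603.1 -187.1  260. ]
 plane 94 c [ 592.  -212.3  221.2] n [-0.898 -0.085  0.431] tilt 64.4 az -174.6
 plane 59 c [ 594.6 -213.4  247.1] n [0.387 0.076 0.919] tilt 23.2 az 11.1
```

```bash
cat >> h.py <<'E'
M=np.array([575.8,7.3,127.0]); yu=0.204
xu=np.array([np.cos(yu),np.sin(yu),0]); yv=np.array([-np.sin(yu),np.cos(yu),0]); b=0.5*xu+np.array([0,0,.8660254])
def R0(): return Ro.from_euler('xyz',ctrl.read_state()['tool_rot']).as_matrix()
E
python3 - <<'E'
from h import *
s=ctrl.read_state();R=R0();tip=np.array([549.1,-217,154.5]);e=np.array([588.4,-213.7,168.8])
o=R.T@(tip-e);print('tip in tool',o.round(1))
R2=R@Ro.from_rotvec([0,0,-0.139]).as_matrix()
tgt=M+25*b; eef=tgt-R2@o;print('eef target',eef.round(1),'axis after', (R2@R.T@np.array([.463,.041,.886])).round(3),'b',b.round(3))
to(*eef,0.204)
E
```

```text
tip in tool [-39.    0.8  15.3]
eef target [626.5  18.5 163. ] axis after [0.453 0.101 0.886] b [0.49  0.101 0.866]
slide,turn [[54.6, -228.8, 3.0], -0.1395] now [ 586.8 -213.4  166.8] [-3.1386  0.0262  0.0645] F [ 0.2  1.3 -1.2] t 10.47 w 17.3
```

Call:
play_rows([
  [14,-57,-10],
  [28,-114,-10],
  [42,-171,-10],
  [55,-215,-10],
  [55,-229,-10],
], turn=[-0.14,-0.14,-0.14,-0.14,-0.14], fingers=[0,0,0,0,0])

```text
clock: 11.1
eef_pos: [626.7, 23.9, 174.1]
tool_rot: [-3.132, 0.028, 0.21]
force: [-0.6, 0.4, -1.4]
width: 17.2
```

Call:
play_rows([
  [0,0,0],
  [0,0,0],
], turn=[0,0], fingers=[0,0])

```text
clock: 11.35
eef_pos: [626.1, 22.0, 173.3]
tool_rot: [-3.133, 0.029, 0.209]
force: [-0.5, -0.3, -1.2]
width: 17.1
```

Run:
```python
from h import *
to(626.5,18.5,163,0.204)
im,d,P=grab('scene','s12')
for p in (M,M+25*b,M+30*xu): print(proj(P,p).round(1))
u,v=proj(P,M).astype(int);cv2.imwrite('pics/s12c.png',cv2.resize(im[v-90:v+50,u-70:u+90],None,fx=4.2,fy=4.2));print(u-70,v-90)
im,d,P=grab('wrist','w12')
for p in (M,M+25*b): print(proj(P,p).round(1))
```

```text
slide,turn [[-0.0, 3.6, 10.3], 0.0047] now [626.1  22.  173.3] [-3.1329  0.0294  0.2087] F [-0.5 -0.3 -1.2] t 11.35 w 17.1
[336.4 207.8]
[341.6 204.7]
[345.3 218.2]
266 117
[288.8 276.5]
[289.2 275.9]
```

View pics/s12c.png

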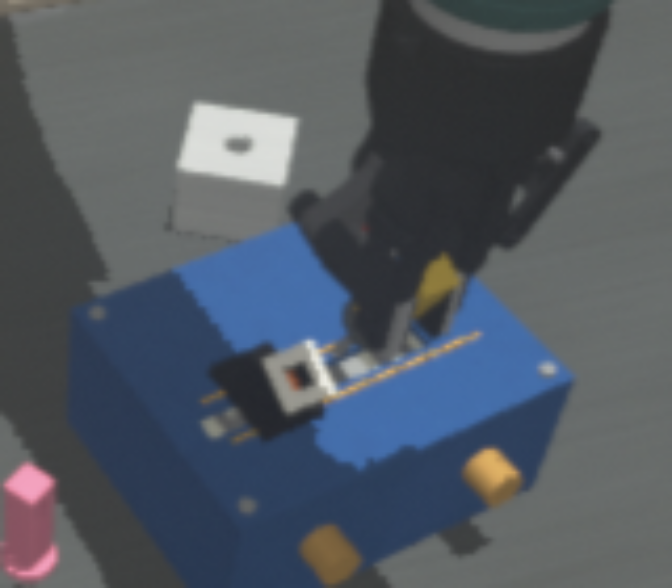

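View pics/w12.png

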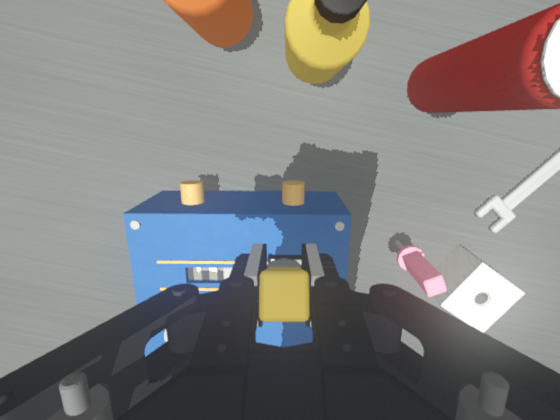

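Run:
```python
from tilt import *
planes('w12',(250,255,320,335)); planes('s12',(355,170,385,205))
im,d,P=load('s12'); s=ctrl.read_state();R=R0();print(s['eef_pos'],s['tool_rot'])
tip=s['eef_pos']+R@np.array([-39,.8,15.3]);a=R@Ro.from_rotvec([0,0,0]).as_matrix()@np.array([.45,0,-.893])
print(tip,a)
for L in(0,20,40,46,74,102): print(L,((proj(P,tip+a*L)-[266,117])*4.2).round(0))
for q in [(349,191),(350,195),(351,193),(356,198),(360,190)]: print(q,im[q[1],q[0]],bydepth(P,*q,d[q[1],q[0]]).round(0))
```

```text
w12 2686 [507.  -20.7  89.7] [644.3  32.8 255.4]
 plane 1829 c [635.3  22.9 250.9] n [0.441 0.084 0.894] tilt 26.7 az 10.8
 plane 346 c [634.8  23.3 249.8] n [0.446 0.094 0.89 ] tilt 27.1 az 11.9
s12 105 [546.2  12.7  91. ] [644.9 118.3 271.5]
 plane 42 c [610.8  46.1 196. ] n [-0.885 -0.195  0.423] tilt 65.0 az -167.6
 plane 35 c [635.1  25.2 250.2] n [0.447 0.118 0.887] tilt 27.6 az 14.7
[626.49004837  21.43435008 173.8773932 ] [-3.13315996  0.02832547  0.20747155]
[588.05572366  12.65824676 159.68187649] [0.46647219 0.09049732 0.87986529]
0 [327. 351.]
20 [345. 338.]
40 [364. 324.]
46 [369. 320.]
74 [398. 300.]
102 [429. 278.]
(349, 191) [69 65 63] [604.   9. 203.]
(350, 195) [64 59 56] [622.   1. 213.]
(351, 193) [55 49 46] [626.  -0. 222.]
(356, 198) [55 49 46] [635.   6. 218.]
(360, 190) [83 80 79] [635.  10. 236.]
```

Run:
```python
from h import *
rays=[]
def plane(P,u,v):
    # rim plane: through M normal b
    o,dd=ray(P,u,v); return o+dd*((M-o)@b)/(dd@b)
for t,seed in(('s12',(337,207)),('s2',(337,207)),('top0',(234,191)),('w3',(477,95)),('s7',(337,207)),('s5',(337,207))):
    im,d,P=load(t);hsv=cv2.cvtColor(im,cv2.COLOR_BGR2HSV).astype(int)
    pm=proj(P,M);I=np.indices(d.shape)
    th=130 if t in('s12','s2') else 160
    m=((hsv[...,1]<60)&(hsv[...,2]>th)&(np.hypot(I[1]-pm[0],I[0]-pm[1])<(60 if t=='w3' else 14))).astype(np.uint8)
    n,l,s,c=cv2.connectedComponentsWithStats(m);k=1+np.argmax(s[1:,4])
    v,u=np.nonzero(l==k);q=np.array([plane(P,a,bb) for a,bb in zip(u,v)])-M
    X=np.c_[q@yv, q@np.cross(yv,b)].astype(np.float32)
    h=cv2.convexHull(X);mm=cv2.moments(h);r=cv2.minAreaRect(X)
    print(t,pm.round(1),s[k],'centroid off (yv, xin-plane)',round(mm['m10']/mm['m00'],2),round(mm['m01']/mm['m00'],2),'rect',np.round(r[0],1),np.round(r[1],1),round(r[2],1))
print(np.cross(yv,b))
```

```text
s12 [336.4 207.8] [329 198  19  17 143] centroid off (yv, xin-plane) 4.19 -1.74 rect [ 4. -1.] [30.8 29.5] 88.6
s2 [336.4 207.8] [328 198  20  18 188] centroid off (yv, xin-plane) 3.06 -1.77 rect [ 3.4 -1.7] [31.4 31.6] 0.9
top0 [233.6 190.2] [227 185  14  12 132] centroid off (yv, xin-plane) 0.44 -0.04 rect [0.2 0.5] [27.1 31.4] 0.4
w3 [477.7  93.5] [ 445   70   66   50 2423] centroid off (yv, xin-plane) 0.33 -0.25 rect [ 0.4 -0.3] [29.3 28.9] 0.2
s7 [336.4 207.8] [329 198  18  17 165] centroid off (yv, xin-plane) 3.1 -2.78 rect [ 2.9 -3.1] [29.2 29. ] 1.5
s5 [336.4 207.8] [329 198  18  17 169] centroid off (yv, xin-plane) 3.11 -2.74 rect [ 2.9 -2.9] [29.2 29.4] 1.8
[ 0.84806755  0.17544635 -0.5       ]
```

```bash
cat >> h.py <<'E'
pp=np.cross(yv,b)
TT=None
def tipnow(tt):
    s=ctrl.read_state();return s['eef_pos']+R0()@np.array(tt)
def report(tt):
    r=tipnow(tt)-M; s=ctrl.read_state(); print('tip rel: along',(r@b).round(2),'yv',(r@yv).round(2),'perp',(r@pp).round(2),'eef',s['eef_pos'].round(1),s['tool_rot'].round(3),'F',s['force'].round(1),'Fb',(s['force']@b).round(1),'t',round(s['clock'],2),'w',round(s['width'],1))
def goto(tt,al,y,p):
    r=tipnow(tt)-M; D=(al-r@b)*b+(y-r@yv)*yv+(p-r@pp)*pp; print('slide',(R0().T@D).round(1))
E
python3 - <<'E'
from h import *
e=np.array([626.3,21.7,173.6]);R=R0()
n=np.sin(np.radians(27.2))*xu+np.array([0,0,np.cos(np.radians(27.2))])
top=np.array([635.3,22.9,250.9]);tip=top-102*n;tt=R.T@(tip-e);print('tool tip',tt.round(1),'top in tool',(R.T@(top-e)).round(1))
tt=[tt[0],0.0,tt[2]]
report(tt);goto(tt,6,0.3,0.6)
E
```

```text
tool tip [-37.2   0.6  14.5] top in tool [  6.9   0.  -77.5]
tip rel: along 36.45 yv 3.56 perp -3.8 eef [626.5  21.4 173.9] [-3.133  0.028  0.207] F [ 0.7 -0.3 -1. ] Fb -0.6 t 11.45 w 17.1
slide [-10.6   3.5  28.9]
```

Call:
play_rows([
  [1,3.5,8],
  [-3,3.5,15],
  [-7,3.5,23],
  [-10.5,3.5,29],
  [-10.5,3.5,29],
], turn=[0,0,0,0,0], fingers=[0,0,0,0,0])

```text
clock: 12.08
eef_pos: [615.3, 15.9, 144.5]
tool_rot: [-3.133, 0.03, 0.208]
force: [-0.3, -0.3, -1.6]
width: 17.2
```

Run:
```python
from h import *
tt=[-37.2,0,14.5];report(tt);goto(tt,6,0.3,0.6)
im,d,P=grab('scene','s13')
u,v=proj(P,M).astype(int);cv2.imwrite('pics/s13c.png',cv2.resize(im[v-45:v+25,u-35:u+50],None,fx=8,fy=8,interpolation=cv2.INTER_CUBIC));print(u-35,v-45)
report(tt)
```

```text
tip rel: along 5.0 yv 0.44 perp 0.33 eef [615.3  15.9 144.5] [-3.133  0.03   0.208] F [-0.3 -0.3 -1.6] Fb -1.6 t 12.07 w 17.2
slide [ 0.7  0.1 -0.8]
301 162
tip rel: along 5.7 yv 0.4 perp 0.69 eef [615.9  16.  145. ] [-3.133  0.029  0.208] F [-0.6  0.4 -0.6] Fb -0.7 t 12.12 w 17.3
```

View pics/s13c.png

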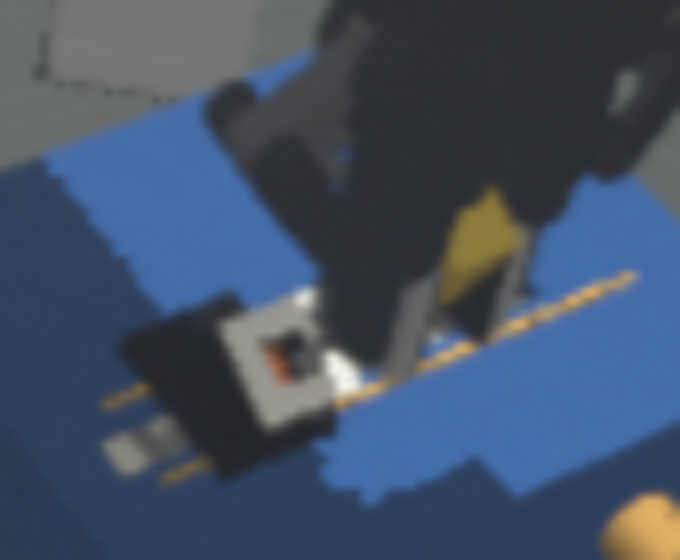

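Run:
```python
from h import *
tt=[-37.2,0,14.5];goto(tt,0,0.3,0.6);goto(tt,-8,.3,.6);goto(tt,-12,.3,.6)
```

```text
slide [-2.8  0.1  5. ]
slide [-6.6  0.2 12. ]
slide [-8.5  0.2 15.5]
```

Call:
play_rows([
  [-2.8,0,5],
  [-4.7,0,8.5],
  [-6.6,0,12],
  [-6.6,0,12],
], turn=[0,0,0,0], fingers=[0,0,0,0])

```text
clock: 12.62
eef_pos: [608.7, 14.6, 132.9]
tool_rot: [-3.133, 0.029, 0.208]
force: [0.6, -0.1, -0.9]
width: 16.9
```

Run:
```python
from h import *
tt=[-37.2,0,14.5];report(tt);goto(tt,-12,.3,.6);goto(tt,-16,.3,.6)
im,d,P=grab('scene','s14')
u,v=proj(P,M).astype(int);cv2.imwrite('pics/s14c.png',cv2.resize(im[v-45:v+25,u-35:u+50],None,fx=8,fy=8,interpolation=cv2.INTER_CUBIC));print(u-35,v-45)
```

```text
tip rel: along -8.47 yv 0.49 perp 0.37 eef [608.7  14.6 132.9] [-3.133  0.029  0.208] F [ 0.6 -0.1 -0.9] Fb -0.5 t 12.62 w 16.9
slide [-1.5  0.2  3.2]
slide [-3.4  0.2  6.7]
301 162
```

View pics/s14c.png

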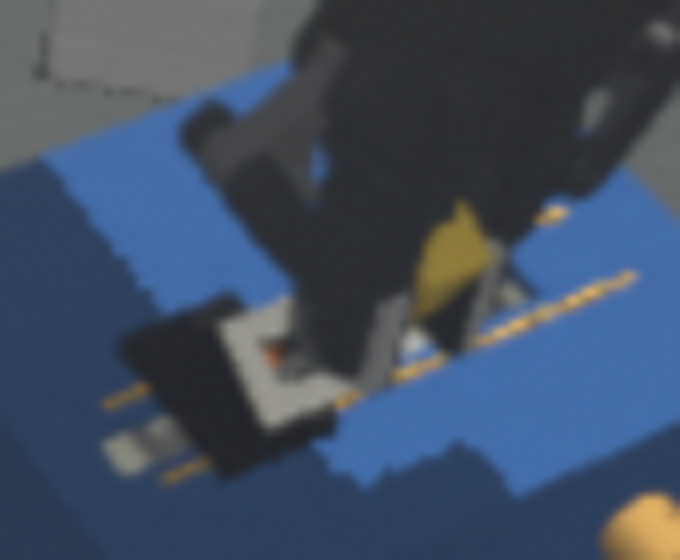

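Call:
play_rows([
  [-0.8,0.1,1.6],
  [-1.5,0.2,3.2],
  [-1.5,0.2,3.2],
], turn=[0,0,0], fingers=[0,0,0])

```text
clock: 13.05
eef_pos: [607.3, 14.1, 129.8]
tool_rot: [-3.133, 0.029, 0.208]
force: [-0.3, 0.7, -0.6]
width: 17.4
```

Call:
play_rows([
  [-1,0,1.7],
  [-1,0,1.7],
], turn=[0,0], fingers=[0,0])

```text
clock: 13.3
eef_pos: [606.1, 13.9, 128.0]
tool_rot: [-3.133, 0.029, 0.208]
force: [-0.4, 0.6, -0.6]
width: 17.3
```

Run:
```python
from h import *
tt=[-37.2,0,14.5];report(tt);goto(tt,-16,.3,.6)
```

```text
tip rel: along -14.07 yv 0.34 perp 0.52 eef [606.1  13.9 128. ] [-3.133  0.029  0.208] F [-0.4  0.6 -0.6] Fb -0.7 t 13.3 w 17.3
slide [-0.8  0.1  1.7]
```

Call:
play_rows([
  [-1,0,1.7],
  [-1,0,1.7],
], turn=[0,0], fingers=[0,0])

```text
clock: 13.55
eef_pos: [605.7, 13.8, 126.7]
tool_rot: [-3.133, 0.028, 0.208]
force: [1.5, -0.7, 2.4]
width: 17.2
```

Call:
play_rows([
  [-1,0,1.7],
  [-1,0,1.7],
], turn=[0,0], fingers=[0,0])

```text
clock: 13.8
eef_pos: [605.0, 13.6, 125.3]
tool_rot: [-3.133, 0.027, 0.208]
force: [-0.1, 0.3, 2.3]
width: 17.4
```

Run:
```python
from h import *
tt=[-37.2,0,14.5];report(tt);goto(tt,-20,.3,.6)
```

```text
tip rel: along -16.98 yv 0.29 perp 0.91 eef [605.   13.6 125.3] [-3.133  0.027  0.208] F [-0.1  0.3  2.3] Fb 2.0 t 13.8 w 17.4
slide [-1.7  0.   2.5]
```

Call:
play_rows([
  [-1,0,1.7],
  [-2,0,3.4],
  [-2,0,3.4],
], turn=[0,0,0], fingers=[0,0,0])

```text
clock: 14.18
eef_pos: [603.5, 13.3, 122.4]
tool_rot: [-3.133, 0.026, 0.208]
force: [1.3, 0.6, 5.8]
width: 17.2
```

Run:
```python
from h import *
tt=[-37.2,0,14.5];report(tt);goto(tt,-20,.3,.6)
```

```text
tip rel: along -20.33 yv 0.29 perp 1.05 eef [603.5  13.3 122.4] [-3.133  0.026  0.208] F [1.3 0.6 5.8] Fb 5.7 t 14.18 w 17.2
slide [-0.2 -0.  -0.5]
```

Call:
play_rows([
  [-1.3,0,1.8],
  [-1.3,0,1.8],
], turn=[0,0], fingers=[0,0])

```text
clock: 14.42
eef_pos: [602.9, 13.2, 121.3]
tool_rot: [-3.133, 0.024, 0.208]
force: [0.2, 0.7, 7.4]
width: 17.1
```

Run:
```python
from h import *
tt=[-37.2,0,14.5];report(tt)
print((R0().T@yv).round(3))
```

```text
tip rel: along -21.61 yv 0.27 perp 1.1 eef [602.9  13.2 121.3] [-3.133  0.024  0.208] F [0.2 0.7 7.4] Fb 6.5 t 14.43 w 17.1
[ 0.004 -1.     0.008]
```

Call:
play_rows([
  [-1,0,1.8],
  [-1,0,1.8],
], turn=[0,0], fingers=[0,0])

```text
clock: 14.68
eef_pos: [602.4, 13.1, 120.4]
tool_rot: [-3.134, 0.023, 0.208]
force: [-0.1, -0.2, 8.5]
width: 17.5
```

Run:
```python
from h import *
tt=[-37.2,0,14.5];report(tt)
```

```text
tip rel: along -22.64 yv 0.25 perp 1.22 eef [602.4  13.1 120.4] [-3.134  0.023  0.208] F [-0.1 -0.2  8.5] Fb 7.3 t 14.68 w 17.5
```

Call:
play_rows([
  [-1,-2,2],
  [-1,-5,2],
  [-1,-8,2],
  [-1,-12,2],
  [-1,-15,2],
], turn=[0,0,0,0,0], fingers=[0,0,0,0,0])

```text
clock: 15.3
eef_pos: [599.8, 26.3, 120.3]
tool_rot: [-3.136, 0.02, 0.207]
force: [1.0, -2.7, 11.5]
width: 17.3
```

Run:
```python
from h import *
tt=[-37.2,0,14.5];report(tt);print((ctrl.read_state()['force']@yv))
```

```text
tip rel: along -22.75 yv 13.72 perp 1.46 eef [599.8  26.3 120.3] [-3.136  0.02   0.207] F [ 1.  -2.7 11.5] Fb 10.2 t 15.3 w 17.3
-2.8258232452775904
```

Call:
play_rows([
  [-0.5,-8,1.5],
  [-0.5,-17,1.5],
  [-0.5,-26,1.5],
  [-0.5,-35,1.5],
  [-0.5,-42,1.5],
], turn=[0,0,0,0,0], fingers=[0,0,0,0,0])

```text
clock: 15.92
eef_pos: [591.5, 66.3, 120.4]
tool_rot: [-3.138, 0.018, 0.207]
force: [0.5, -2.6, 11.4]
width: 16.8
```

Run:
```python
from h import *
tt=[-37.2,0,14.5];report(tt);print((ctrl.read_state()['force']@yv))
```

```text
tip rel: along -22.7 yv 54.49 perp 1.45 eef [591.5  66.3 120.4] [-3.138  0.018  0.207] F [ 0.5 -2.6 11.4] Fb 9.9 t 15.93 w 16.8
-2.686224521606963
```

Call:
play_rows([
  [-0.5,-6,1.5],
  [-0.5,-12,1.5],
  [-0.5,-17,1.5],
  [-0.5,-20,1.5],
  [-0.5,-22,1.5],
], turn=[0,0,0,0,0], fingers=[0,0,0,0,0])

```text
clock: 16.55
eef_pos: [588.2, 83.2, 120.5]
tool_rot: [3.139, 0.016, 0.206]
force: [2.2, -7.4, 11.9]
width: 17.3
```

Run:
```python
from h import *
tt=[-37.2,0,14.5];report(tt);print((ctrl.read_state()['force']@yv));goto(tt,-10,72,1)
im,d,P=grab('scene','s15')
u,v=proj(P,M+70*yv).astype(int);cv2.imwrite('pics/s15c.png',cv2.resize(im[v-65:v+55,u-85:u+60],None,fx=5,fy=5,interpolation=cv2.INTER_CUBIC))
```

```text
tip rel: along -22.66 yv 71.72 perp 1.68 eef [588.2  83.2 120.5] [3.139 0.016 0.206] F [ 2.2 -7.4 11.9] Fb 10.7 t 16.55 w 17.3
-7.656256269743193
slide [  5.6  -0.2 -11.4]
```

View pics/s15c.png

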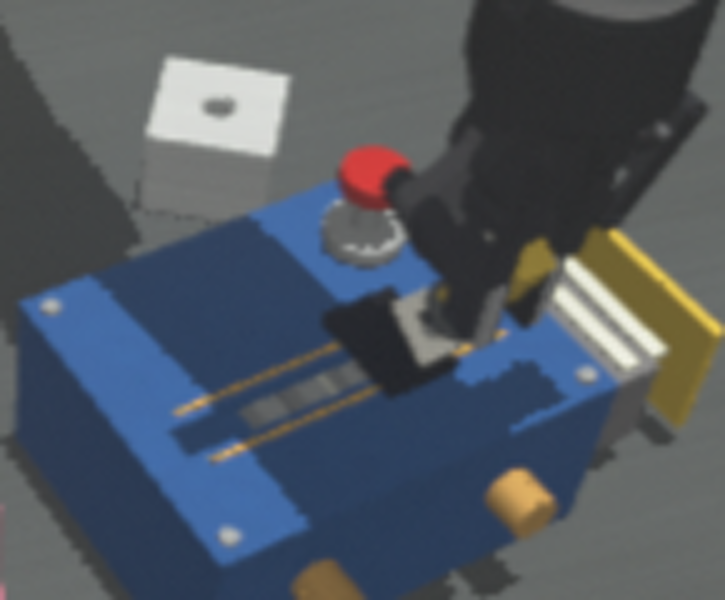

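Call:
play_rows([
  [2,0,-4],
  [5,0,-9],
  [9,0,-16],
  [14,0,-25],
  [19,0,-34],
], turn=[0,0,0,0,0], fingers=[0,0,0,0,0])

```text
clock: 17.23
eef_pos: [607.9, 87.7, 154.7]
tool_rot: [3.14, 0.015, 0.206]
force: [0.3, -0.2, -0.8]
width: 17.2
```

Run:
```python
from h import *
tt=[-37.2,0,14.5];report(tt);to(588,-190,165,0.204)
```

```text
tip rel: along 17.02 yv 72.13 perp 2.03 eef [607.9  87.7 154.7] [3.14  0.015 0.206] F [ 0.3 -0.2 -0.8] Fb -0.6 t 17.23 w 17.2
slide,turn [[-76.5, 267.8, -8.7], 0.0023] now [607.9  87.7 154.7] [3.1397 0.0153 0.2063] F [ 0.3 -0.2 -0.8] t 17.23 w 17.2
```

Run:
```python
from h import *
tt=[-37.2,0,14.5]; s=ctrl.read_state()
e=np.array([551.8,-214.9,110])-R0()@np.array(tt);print(e);to(*e)
```

```text
[ 588.41883657 -207.20906021  123.92839738]
slide,turn [[-79.0, 284.6, 32.5]] now [607.9  87.7 154.7] [3.1397 0.0153 0.2063] F [ 0.3 -0.2 -0.8] t 17.23 w 17.2
```

Call:
play_rows([
  [-10,50,-10],
  [-27,105,-10],
  [-45,160,-10],
  [-62,215,-10],
  [-79,265,-10],
], turn=[0,0,0,0,0], fingers=[0,0,0,0,0])

```text
clock: 17.85
eef_pos: [585.2, -190.2, 167.0]
tool_rot: [3.139, 0.014, 0.206]
force: [0.6, -0.5, -0.3]
width: 17.2
```

Call:
play_rows([
  [0,10,0],
  [0,18,15],
  [0,18,25],
  [0,18,25],
], turn=[0,0,0,0], fingers=[0,0,0,0])

```text
clock: 18.35
eef_pos: [587.9, -205.5, 140.4]
tool_rot: [3.141, 0.017, 0.208]
force: [0.4, 0.2, -0.9]
width: 17.3
```

Run:
```python
from tilt import *
tt=[-37.2,0,14.5];report(tt);print('tip',tipnow(tt).round(1))
im,d,P=grab('wrist','w16');planes('w16',(250,255,320,335));print('tip',tipnow(tt).round(1))
im,d,P=grab('scene','s16')
cv2.imwrite('pics/s16c.png',cv2.resize(im[110:290,150:410],None,fx=3,fy=3))
```

```text
tip rel: along -34.79 yv -211.0 perp -59.22 eef [ 587.9 -205.5  140.4] [3.141 0.017 0.208] F [ 0.4  0.2 -0.9] Fb -0.6 t 18.35 w 17.3
tip [ 551.3 -213.2  126.5]
w16 2728 [ 425.  -262.1   -1. ] [ 604.9 -193.7  222.5]
 plane 1839 c [ 595.8 -203.7  217.9] n [0.423 0.069 0.903] tilt 25.4 az 9.3
 plane 359 c [ 595.5 -201.7  216.5] n [0.426 0.075 0.902] tilt 25.6 az 10.0
tip [ 551.9 -213.6  127.2]
```

View pics/s16c.png

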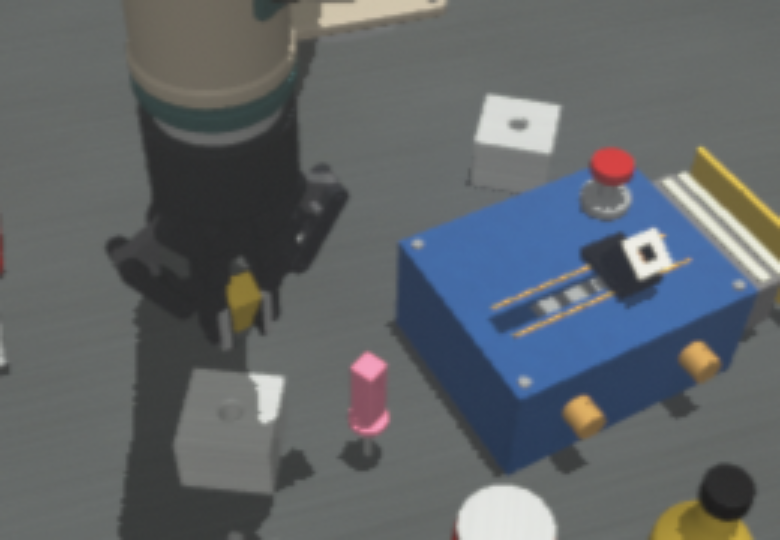

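View pics/w16.png

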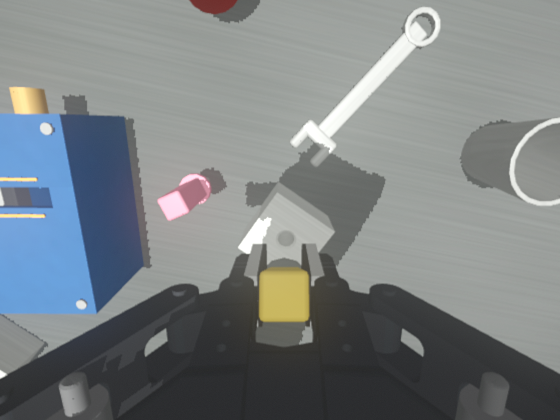

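Run:
```python
from h import *
tt=[-37.2,0,14.5]
D=np.array([549.3,-215.4,40])-tipnow(tt); print((R0().T@D).round(1),ctrl.read_state()['eef_pos'],ctrl.read_state()['tool_rot'])
```

```text
[-1.9  0.5 87.8] [ 588.82837367 -206.31882185  141.71593236] [3.13974024 0.01464037 0.20788968]
```

Call:
play_rows([
  [-1,0.5,25],
  [-2,0.5,50],
  [-2,0.5,66],
  [-2,0.5,70],
  [-2,0.5,70],
], turn=[0,0,0,0,0], fingers=[0,0,0,0,0])

```text
clock: 19.08
eef_pos: [586.6, -207.5, 72.2]
tool_rot: [3.139, 0.014, 0.208]
force: [-0.4, -0.8, -1.3]
width: 17.5
```

Run:
```python
from h import *
tt=[-37.2,0,14.5]
im,d,P=grab('scene','s17')
cv2.imwrite('pics/s17c.png',cv2.resize(im[190:290,180:300],None,fx=5.5,fy=5.5,interpolation=cv2.INTER_CUBIC))
print(((proj(P,[551.8,-214.9,50])-[180,190])*5.5),((proj(P,tipnow(tt))-[180,190])*5.5),tipnow(tt),ctrl.read_state()['force'])
D=np.array([549.3,-215.4,40])-tipnow(tt); print((R0().T@D).round(1))
```

```text
[252.63323985 315.88992502] [248.39566703 299.16613706] [ 550.15848826 -215.42778418   58.49994489] [-0.64814795  0.128997   -0.95992057]
[-0.6 -0.3 18.5]
```

View pics/s17c.png

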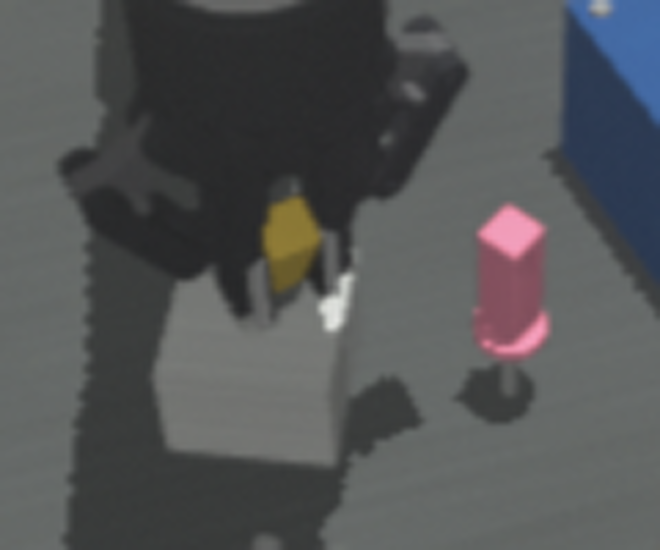

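Call:
play_rows([
  [-0.5,0,5],
  [-0.5,0,9],
  [-0.5,0,13],
  [-0.5,0,13],
], turn=[0,0,0,0], fingers=[0,0,0,0])

```text
clock: 19.62
eef_pos: [585.7, -207.8, 59.0]
tool_rot: [3.139, 0.014, 0.208]
force: [1.3, 0.4, -1.4]
width: 17.0
```

Call:
play_rows([
  [-0.5,0,2.5],
  [-0.5,0,5],
  [-0.5,0,5],
], turn=[0,0,0], fingers=[0,0,0])

```text
clock: 20.0
eef_pos: [585.0, -207.8, 53.8]
tool_rot: [3.14, 0.014, 0.208]
force: [-0.3, 0.0, -0.1]
width: 17.4
```

Run:
```python
from h import *
tt=[-37.2,0,14.5]
print(tipnow(tt),ctrl.read_state()['force'])
```

```text
[ 548.39645103 -215.54859148   39.8686105 ] [-0.26722638  0.01134605 -0.10620191]
```

Call:
play_rows([
  [-6,0,-1],
  [-12,0,-3],
  [-18,0,-4],
  [-24,0,-5],
  [-24,0,-5],
], turn=[0,0,0,0,0], fingers=[0,0,0,0,0])

```text
clock: 20.62
eef_pos: [566.4, -212.0, 61.2]
tool_rot: [3.137, 0.005, 0.209]
force: [6.0, 1.4, 3.0]
width: 17.4
```

Run:
```python
from tilt import *
to(551.8,-214.9,60,0.204)
im,d,P=grab('wrist','w18');planes('w18',(250,255,320,335))
```

```text
slide,turn [[-14.9, -0.2, 1.3], 0.0048] now [ 566.4 -212.    61.2] [3.1373 0.0048 0.2088] F [6.  1.4 3. ] t 20.62 w 17.4
w18 3493 [ 455.7 -254.6   -0.5] [ 579.9 -200.7  143.1]
 plane 1775 c [ 570.3 -210.8  139.8] n [0.22  0.02  0.975] tilt 12.8 az 5.1
 plane 1054 c [ 574.3 -210.   119.6] n [-0.954 -0.195  0.227] tilt 76.9 az -168.5
```

Call:
play_rows([
  [-6,0,0],
  [-12,0,0],
  [-18,0,0],
  [-20,0,0],
  [-20,0,0],
], turn=[0,0,0,0,0], fingers=[0,0,0,0,0])

```text
clock: 21.3
eef_pos: [552.9, -215.4, 63.5]
tool_rot: [3.134, -0.006, 0.21]
force: [7.7, 2.1, 1.8]
width: 17.5
```

Run:
```python
from tilt import *
to(551.8,-214.9,60,0.204)
im,d,P=grab('wrist','w19');planes('w19',(250,255,320,335))
```

```text
slide,turn [[-1.0, -0.7, 3.5], 0.0063] now [ 552.9 -215.4   63.5] [ 3.1342 -0.0065  0.2103] F [7.7 2.1 1.8] t 21.3 w 17.5
w19 3764 [ 436.5 -260.2   -0.6] [ 563.5 -204.5  144.8]
 plane 1758 c [ 553.2 -214.6  142.7] n [0.052 0.018 0.999] tilt 3.1 az 19.1
 plane 1486 c [ 560.6 -213.1  127.2] n [ 0.977  0.209 -0.048] tilt 92.7 az 12.1
```

Call:
play_rows([
  [-6,0,0],
  [-8,0,0],
  [-8,0,0],
], turn=[0,0,0], fingers=[0,0,0])

```text
clock: 21.72
eef_pos: [549.8, -216.1, 65.1]
tool_rot: [3.132, -0.016, 0.212]
force: [6.4, 2.5, 0.9]
width: 17.1
```

Call:
play_rows([
  [2,0,0],
  [4,0,0],
  [4,0,0],
], turn=[0,0,0], fingers=[0,0,0])

```text
clock: 22.1
eef_pos: [553.0, -215.4, 65.0]
tool_rot: [3.132, -0.014, 0.211]
force: [-0.1, 0.7, -0.3]
width: 17.4
```

Run:
```python
from tilt import *
to(551.8,-214.9,60,0.204)
im,d,P=grab('wrist','w20');planes('w20',(250,255,320,335))
```

```text
slide,turn [[-1.2, -0.8, 5.0], 0.0073] now [ 553.  -215.4   65. ] [ 3.1324 -0.0143  0.2113] F [-0.1  0.7 -0.3] t 22.1 w 17.4
w20 3771 [ 438.5 -260.3    0.5] [ 563.7 -204.6  146.3]
 plane 1693 c [ 552.4 -214.5  144.1] n [0.031 0.01  0.999] tilt 1.9 az 17.5
 plane 1535 c [ 560.2 -213.1  129. ] n [ 0.978  0.207 -0.011] tilt 90.6 az 12.0
```

Call:
play_rows([
  [-0.5,0,8],
  [-0.5,0,16],
  [-0.5,0,23],
  [-0.5,0,28],
  [-0.5,0,30],
], turn=[0,0,0,0,0], fingers=[0,0,0,0,0])

```text
clock: 22.78
eef_pos: [552.8, -215.6, 34.4]
tool_rot: [3.133, -0.014, 0.211]
force: [0.3, 0.0, 0.0]
width: 17.4
```

Run:
```python
from tilt import *
to(551.8,-214.9,33,0.204)
im,d,P=grab('wrist','w21');planes('w21',(250,255,320,335))
```

```text
slide,turn [[-0.8, -0.9, 1.4], 0.0073] now [ 552.8 -215.6   34.4] [ 3.1327 -0.0137  0.2113] F [0.3 0.  0. ] t 22.77 w 17.4
w21 3764 [ 4.594e+02 -2.531e+02 -2.000e-01] [ 562.7 -204.8  115.7]
 plane 1682 c [ 552.  -215.   113.7] n [ 0.006 -0.003  1.   ] tilt 0.3 az -24.3
 plane 1551 c [ 559.9 -213.3   98.8] n [ 0.977  0.211 -0.01 ] tilt 90.6 az 12.2
```

Call:
play_rows([
  [0,0,1],
  [0,0,1.7],
  [0,0,1.7],
], turn=[0,0,0], fingers=[0,0,0])

```text
clock: 23.2
eef_pos: [553.0, -215.7, 33.3]
tool_rot: [3.132, -0.014, 0.211]
force: [-0.9, 0.7, 3.4]
width: 17.0
```

Call:
play_rows([
  [0,0,0],
  [0,0,0],
  [0,0,0],
  [0,0,0],
  [0,0,0],
], turn=[0,0,0,0,0], fingers=[0.24,0.28,0.35,0.45,0.5])

```text
clock: 23.82
eef_pos: [553.0, -215.7, 33.2]
tool_rot: [3.132, -0.014, 0.211]
force: [0.4, 0.3, -0.5]
width: 42.5
```

Run:
```python
from tilt import *
to(551.8,-214.9,140,0.204)
im,d,P=grab('wrist','w22');planes('w22',(240,250,330,335))
```

```text
slide,turn [[0.5, -0.1, -106.8], 0.0072] now [ 553.  -215.7   33.2] [ 3.1324 -0.0142  0.2112] F [ 0.4  0.3 -0.5] t 23.82 w 42.5
w22 3871 [ 468.2 -254.1   -0.7] [ 561.6 -205.5  114.2]
 plane 1909 c [ 559.5 -213.8   96.1] n [0.978 0.208 0.008] tilt 89.5 az 12.0
 plane 1514 c [ 551.3 -215.6  112.4] n [-0.01   0.004  1.   ] tilt 0.6 az 160.0
```

View pics/w22.png

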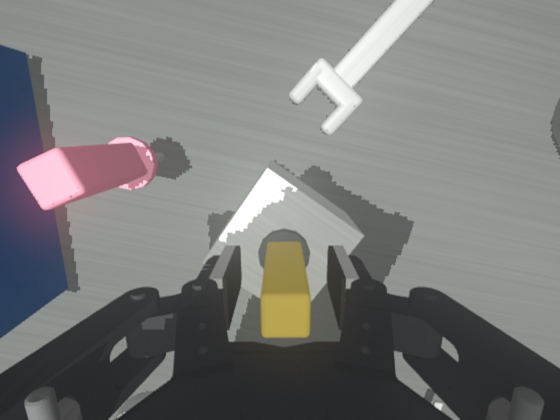

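Call:
play_rows([
  [0,0,-15],
  [0,0,-40],
  [0,0,-80],
  [0,0,-110],
  [0,0,-110],
], turn=[0,0,0,0,0], fingers=[0.5,0.5,0.5,0.5,0.5])

```text
clock: 24.5
eef_pos: [553.4, -215.8, 146.8]
tool_rot: [3.129, -0.02, 0.211]
force: [0.7, 0.3, -1.5]
width: 43.1
```

Call:
play_rows([
  [-60,0,0],
  [-100,0,0],
  [-100,0,0],
  [-100,0,0],
], turn=[0,0,0,0], fingers=[0.5,0.5,0.5,0.5])

```text
clock: 25.0
eef_pos: [456.4, -236.7, 145.0]
tool_rot: [3.129, -0.021, 0.211]
force: [0.5, 1.0, 0.7]
width: 42.8
```

Run:
```python
from tilt import *
print(ctrl.read_state()['eef_pos'],ctrl.read_state()['force'])
im,d,P=grab('wrist','w23');p=proj(P,(551.5,-215,100)).astype(int);print(p);planes('w23',(p[0]-50,p[1]-50,p[0]+50,p[1]+50))
im,d,P=grab('scene','s23')
cv2.imwrite('pics/s23c.png',cv2.resize(im[110:290,150:410],None,fx=3,fy=3))
# well rim position along slide
for tag in('w23','s23'):
  im,d,P=load(tag);hsv=cv2.cvtColor(im,cv2.COLOR_BGR2HSV).astype(int);m0=M+70*yv;pm=proj(P,m0);I=np.indices(d.shape)
  m=((hsv[...,1]<60)&(hsv[...,2]>150)&(np.hypot(I[1]-pm[0],I[0]-pm[1])<15));v,u=np.nonzero(m)
  if len(u)<20: print(tag,'not seen',pm);continue
  q=[]
  for a,c in zip(u,v):
    o,dd=ray(P,a,c);q.append(o+dd*((m0-o)@b)/(dd@b)-m0)
  q=np.array(q);X=np.c_[q@yv,q@pp].astype(np.float32);print(tag,cv2.minAreaRect(X))
```

```text
[ 456.43454403 -236.68485654  144.97695567] [0.54594965 1.00954026 0.6818575 ]
[281  77]
w23 390 [ 540.8 -225.8  109.6] [ 559.9 -206.3  114. ]
 plane 276 c [ 552.3 -216.3  112.3] n [-0.06   0.011  0.998] tilt 3.5 az 169.2
 plane 79 c [ 551.8 -218.1  111.1] n [-0.07   0.004  0.998] tilt 4.0 az 176.8
w23 not seen [-262.4198683   -79.50188491]
s23 ((4.36640739440918, -2.8793792724609375), (32.49464797973633, 28.709970474243164), 0.7965853214263916)
```

View pics/s23c.png

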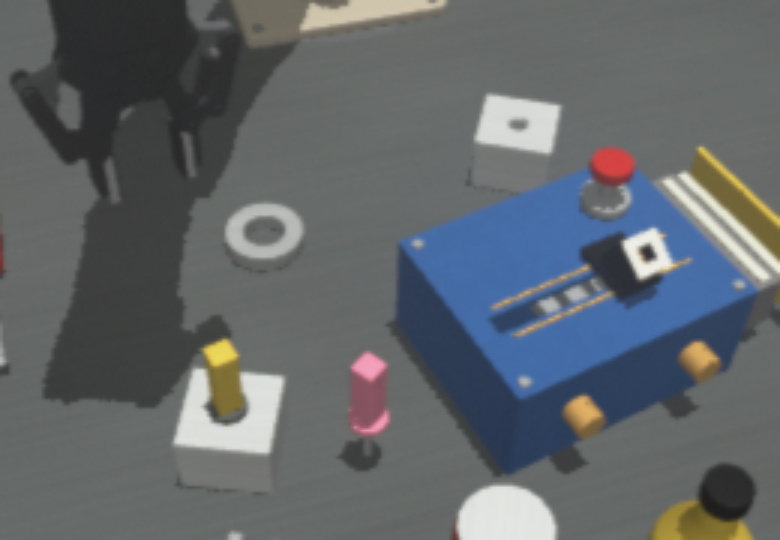

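```bash
python3 -c "
from cell import ctrl
print(ctrl.finish_job())"
```

```text
the job is handed in; nothing more can be done
None
```

The job is handed in at about 25 s of the 67 s allowed; no verdict was reported. The vent, the slide and the return of the pin all look done, with one thing I could not check directly: the button being up.

**What I did**
- **Relief plunger:** pressed it to its stop, with its top seen at 119 mm and about 14 N on the tool. It came back up by itself.
- **Pin lean:** these moves cannot tilt the tool, so I pivoted the pin in the jaws against the edge of its stand hole, to about 27° of lean.
- **Button and slide:** I felt the button about 15 mm down the bore and pressed it to its stop with about 10–12 N. I held it there while pushing the slide to its hard stop, then withdrew along the bore.
- **Pin return:** I straightened the pin in the same hole, seated it and let go.

**Last checks**
- **Slide:** out at about 70 mm, after correcting for a 3 mm bias in the scene camera.
- **Plunger:** stands up in the last picture.
- **Pin:** upright in its stand and released. Its top is at 112.3–112.4 mm (112 expected), and its top's centre is within about 1.5 mm of the stand's centre.
- **Gripper:** clear of everything.
- **Bystanders:** the bearing has not visibly moved. I never steered near the others, but I did not re-measure any of them.

**What disagreed or stayed open**
- The tool height in the state reads about 32 mm below the real fingertips, so I corrected for it throughout.
- The last distant view gave a pin tilt of 3.5–4°, just inside the 4.5° limit. A close view after letting go gave 0.6°, and I trust that one because it had far more pixels.
- The button being up is inferred from the pin being fully withdrawn and the slide sitting at its stop. I could not see it in the dark bore.

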